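# Daily check of the lab balance

## Robot

A 6-joint arm with a two-finger parallel gripper is mounted at the origin on the work surface. World frame = base frame: x ahead of the robot, y to its left, z up, the work surface at z = 0. Lengths are in m, angles in degrees, forces in N, time in s.
With the tool pointing down it reaches from about 0.375 to 0.975 m from the base axis. Payload 3.8 kg.
Tool frame: the origin (TCP) lies between the finger pads; the fingertips stand 25 mm ahead of it and the grasp point (between the pads) lies 6 mm ahead of it; z points along the fingers, y is the direction in which the jaws open and shut (so a half turn about z gives the same grasp; the last joint's range is limited). The gripper opens to 85 mm and grips with 20 to 120 N. Pads are 22 mm wide; open, the fingers measure 114 mm over their backs; the gripper's body (76 mm by 85 mm) begins 54 mm behind the grasp point. The pads swing forward as they close: fully open they stand 13 mm farther back than shut.
Start: joints at [72.428, 15.12, 91.902, -0, 72.978, -2.114], TCP at [0.18, 0.651, 0.256] pointing down, gripper open.
Joint ranges: [-150.88, 150.88], [-54.13, 125.18], [17.81, 147.31], [-75.09, 255.09], [0, 152.58], [-146.25, 146.25]. Speed limits (degrees/s): [147.25, 147.25, 180, 180, 180, 180].

## Interface

Orientations are given as a 3x3 rotation matrix whose columns are the frame's x, y, z axes.
In Python, from bench import env gives the robot as it stands.
- The arm moves only by the tool servo_tool, never from a script. Its argument "moves" is a list of rows, each a list of 2 entries, a list of its own where there are three numbers: the shift along the tool's x, y, z normalised to -1 to 1, where 1 is 25 mm, then the turn, a rotation vector about the tool's x, y, z normalised to -1 to 1, where 1 is 8 degrees. In form: [[[dx, dy, dz], [ax, ay, az]], ...]. A call has 1 to 8 rows; each row shifts and turns the commanded pose from where the row before left it, along the tool's axes as they then stand; what a row does not reach is not made up. A row lasts 1/8 s, in which the tool goes at most 62.5 mm and 10.7 degrees, less where a joint would pass 70% of its speed; a pose out of reach is approached as far as the arm can. A call with a number of a shift or a turn outside -1 to 1 is refused whole. A call with a gripper value outside its range is refused whole. "claw" is the opening in per cent of the stroke, from 0 (shut) to 100 (fully open), set as the call begins (left out, the last holds). The fingers move at their own pace and stop on an object; "squeeze" is the grip in N (left out, the last holds). Time passes only in rows, so rows that do not move let the fingers close. It gives the time, the measured TCP pose, the force and the opening at its end, in the units of the state.
- env.get_state(): the state, without advancing time (a new reading comes with each control period).
- env.read_camera(name): name is "scene" or "side" or "wrist"; returns the picture (384x512x3 uint8, red, green, blue); there is no depth.
- env.calibration(name): a dict with "fx", "fy", "cx", "cy" (pixels), "dist_coeffs" ([k1, k2, p1, p2, k3] as OpenCV has them; the pictures are not rectified), "R" (3x3) and "t" (3): a world point X has camera coordinates R X + t. Camera axes: x right, y down, z forward; pixel columns grow to the right and rows downward; lengths in m; the calibration is good to about 2 mm. A picture is of the moment at which its call begins: read the wrist's pose just before it. calibration takes no time and is no camera call; for the wrist camera it gives the pose at the moment of the call.
- env.job_done(): hands the job in, once; it reports no verdict.
The state is a dict: "t": time; "joints": joint angles; "dq": joint speeds; "joint_torque": joint torques, N m; "tcp_pos": TCP position; "orientation": TCP orientation; "wrist_force": force on the tool from outside, world axes, zero at the start; "wrist_torque": the same for the moment, N m; "grip_width": finger opening in m.
Only numpy, scipy, OpenCV 4.12 (cv2) and the standard library are available. Lean on these libraries where they do the work, as an engineer would, in place of code of your own. Each camera call takes 0.05 s, during which the arm holds its last target. There are 200 camera calls.

## Task

Do the balance's daily check. Slide the glass door on top of its draft shield fully shut, and with the pan empty press the ZERO key; then open the door, stand all the check weights from the rubber mat gently on the pan without letting them drop, slide the door fully shut again and press PRINT. Finally put the weights back upright on the mat and leave the door fully shut; do not press the two small keys, nor ZERO while a weight is on the pan, and leave the other things on the bench where they are.

Things in the scene. Friction and masses are not known exactly. Their poses are not given: they have to be found in the camera images.
- balance: Precision balance, fixed: 310 mm deep (x) by 224 wide (y), on the left or on the right, turned a little. Origin at the centre of its footprint on the bench; its x points from the keys to its back, y to its left as seen from the keys, z up. Its front part (x below -52 mm) is a flat key deck, 54 mm high; behind it a glass draft shield stands round the pan.
- shield_top (a point): Centre of the top opening of the draft shield, 130 mm above the bench; axes as the balance's. The shield's four fixed glass walls are 4 mm thick, with outer faces 97.5 mm from here in x and 106 mm in y; the sliding door covers the opening. This point lies at x = +47.5 mm, y = 0 of the balance.
- pan: Flat steel weighing pan, 176 mm (x) by 194 mm (y), filling the floor of the shield but for gaps of 5 to 6 mm; fixed. Origin at the centre of its upper face, 75 mm above the bench, 55 mm below the top edge of the shield; axes as the balance's.
- shield_door (a joint): Slide of the flat glass top door on its track, in m: 0 = fully shut, 0.165 = fully open, along the balance's +x (backwards). It stays where it is left (about 1.5 N of friction). The glass lies 131 to 136 mm above the bench; shut, it reaches from x = -50 to +145 mm of the balance.
- door_grip (a point): Top centre of the black grip bar on the door, near its front edge: 14 mm thick (balance's x), 70 mm long (y), standing 26 mm above the glass; 162 mm above the bench, at balance x = -36 mm when shut, moving with the door. Axes as the balance's.
- key_zero (a joint): Travel of the ZERO key, in m: 0 = up, 0.004 = fully down; sprung, about 1 N to start and 4 N fully down.
- key_zero_top (a point): Top centre of the ZERO key, the long black bar at the right-hand end of the key row (22 mm in x by 52 mm in y, standing 7 mm above the deck); at balance x = -122 mm, y = -62 mm, 61 mm above the bench.
- key_print (a joint): Travel of the PRINT key, in m: 0 = up, 0.004 = fully down; same spring.
- key_print_top (a point): Top centre of the PRINT key, the round black key of 24 mm diameter at the left-hand end of the row; at balance x = -122 mm, y = +72 mm, 61 mm above the bench.
- key_menu (a joint): Travel of the MENU key (0 up, 0.004 down): a small square key, 11 mm, at balance x = -122 mm, y = +2 mm. Not to be pressed.
- key_power (a joint): Travel of the POWER key (0 up, 0.004 down): a small square key, 11 mm, at balance x = -122 mm, y = +34 mm. Not to be pressed.
- mat: Black rubber mat lying on the bench on the other side from the balance, 200 mm (x) by 180 mm (y), 3 mm thick, fixed. Origin at the centre of its underside. The check weights stand on it at the start.
- weight_500: Loose squat steel check weight with a knob on top, standing upright; origin at the centre of its underside, z up its axis. The 500 g weight: body 50 mm in diameter and 28 mm high, on it a neck 13 mm thick and 4 mm high and a knob 22 mm in diameter and 14 mm high; 46 mm in all. It may be absent.
- weight_200a: Loose squat steel check weight with a knob on top, standing upright; origin at the centre of its underside, z up its axis. A 200 g weight: body 38 mm in diameter and 20 mm high, neck 4 mm high, knob 18 mm in diameter and 12 mm high; 36 mm in all. It may be absent.
- weight_200b: Loose squat steel check weight with a knob on top, standing upright; origin at the centre of its underside, z up its axis. The other 200 g weight: body 38 mm in diameter and 20 mm high, neck 4 mm high, knob 18 mm in diameter and 12 mm high; 36 mm in all. It may be absent.
- weight_100: Loose squat steel check weight with a knob on top, standing upright; origin at the centre of its underside, z up its axis. The 100 g weight: body 31 mm in diameter and 15 mm high, neck 4 mm high, knob 14 mm in diameter and 10 mm high; 29 mm in all. It may be absent.
- beaker: Glass beaker, 68 mm in diameter, 85 mm high, empty, loose; a bystander, not part of the job. Origin at the centre of its underside.
- sample_bottle: Amber sample bottle, 60 mm in diameter, 125 mm high, loose; a bystander, not part of the job. Origin at the centre of its underside.
- sample_jar: Amber sample jar with white cap, 60 mm in diameter, 80 mm high, loose; a bystander, not part of the job. Origin at the centre of its underside.
- timer: White desk timer lying flat, 60 by 70 by 18 mm, loose; a bystander, not part of the job. Origin at the centre of its underside.
- weight_fork: Weight fork lying on the bench, 150 mm long (along its x), 26 mm wide, 8 mm high, loose; a bystander, not part of the job. Origin at the centre of its underside.

How it is judged (in metres and radians):
On the way, in this order (a step that is already met when the one before it is completed fails the run):
1. the ZERO key is pressed (at least 2.5 mm down) with the door fully shut (within 5 mm) and no weight on the pan (value of joint shield_door below 0.005 m and value of joint key_zero above 0.0025 m and horizontal distance between each of weight_500, weight_200a, weight_200b, weight_100 and pan above 0.14 m), for 0.05 s.
2. all the weights stand upright on the pan, released, with the door fully shut (within 5 mm) (value of joint shield_door below 0.005 m and x of weight_500 in the frame of pan between -0.088 and 0.088 m and y of weight_500 in the frame of pan between -0.097 and 0.097 m and z of weight_500 in the frame of pan between -0.005 and 0.005 m and angle between each of weight_500, weight_200a, weight_200b, weight_100's own z axis and vertical below 0.15 rad and x of weight_200a in the frame of pan between -0.088 and 0.088 m and y of weight_200a in the frame of pan between -0.097 and 0.097 m and z of weight_200a in the frame of pan between -0.005 and 0.005 m and x of weight_200b in the frame of pan between -0.088 and 0.088 m and y of weight_200b in the frame of pan between -0.097 and 0.097 m and z of weight_200b in the frame of pan between -0.005 and 0.005 m and x of weight_100 in the frame of pan between -0.088 and 0.088 m and y of weight_100 in the frame of pan between -0.097 and 0.097 m and z of weight_100 in the frame of pan between -0.005 and 0.005 m and contact force between each of weight_500, weight_200a, weight_200b, weight_100 and the fingers below 0.05 N), for 0.3 s.
3. the PRINT key is pressed (at least 2.5 mm down) with the door fully shut and all the weights on the pan (value of joint shield_door below 0.005 m and value of joint key_print above 0.0025 m and x of weight_500 in the frame of pan between -0.088 and 0.088 m and y of weight_500 in the frame of pan between -0.097 and 0.097 m and z of weight_500 in the frame of pan between -0.005 and 0.005 m and angle between each of weight_500, weight_200a, weight_200b, weight_100's own z axis and vertical below 0.15 rad and x of weight_200a in the frame of pan between -0.088 and 0.088 m and y of weight_200a in the frame of pan between -0.097 and 0.097 m and z of weight_200a in the frame of pan between -0.005 and 0.005 m and x of weight_200b in the frame of pan between -0.088 and 0.088 m and y of weight_200b in the frame of pan between -0.097 and 0.097 m and z of weight_200b in the frame of pan between -0.005 and 0.005 m and x of weight_100 in the frame of pan between -0.088 and 0.088 m and y of weight_100 in the frame of pan between -0.097 and 0.097 m and z of weight_100 in the frame of pan between -0.005 and 0.005 m), for 0.05 s.
At the end, for the whole second after the job is handed in: Every weight stands upright (within 0.15 rad) and at rest on the mat, its centre within the mat's edges and its foot at the mat's surface, and the door is fully shut (within 5 mm) (value of joint shield_door below 0.005 m and x of weight_500 in the frame of mat between -0.1 and 0.1 m and y of weight_500 in the frame of mat between -0.09 and 0.09 m and z of weight_500 in the frame of mat between -0.002 and 0.008 m and angle between each of weight_500, weight_200a, weight_200b, weight_100's own z axis and vertical below 0.15 rad and x of weight_200a in the frame of mat between -0.1 and 0.1 m and y of weight_200a in the frame of mat between -0.09 and 0.09 m and z of weight_200a in the frame of mat between -0.002 and 0.008 m and x of weight_200b in the frame of mat between -0.1 and 0.1 m and y of weight_200b in the frame of mat between -0.09 and 0.09 m and z of weight_200b in the frame of mat between -0.002 and 0.008 m and x of weight_100 in the frame of mat between -0.1 and 0.1 m and y of weight_100 in the frame of mat between -0.09 and 0.09 m and z of weight_100 in the frame of mat between -0.002 and 0.008 m and linear speed of each of weight_500, weight_200a, weight_200b, weight_100 below 0.02 m/s); the robot touches nothing.
It fails at once if ZERO is pressed while a weight is on the pan (value of joint key_zero above 0.0025 m and ((x of weight_500 in the frame of pan between -0.09 and 0.09 m and y of weight_500 in the frame of pan between -0.1 and 0.1 m and z of weight_500 in the frame of pan between -0.005 and 0.005 m and angle between weight_500's own z axis and vertical below 0.15 rad) or (x of weight_200a in the frame of pan between -0.09 and 0.09 m and y of weight_200a in the frame of pan between -0.1 and 0.1 m and z of weight_200a in the frame of pan between -0.005 and 0.005 m and angle between weight_200a's own z axis and vertical below 0.15 rad) or (x of weight_200b in the frame of pan between -0.09 and 0.09 m and y of weight_200b in the frame of pan between -0.1 and 0.1 m and z of weight_200b in the frame of pan between -0.005 and 0.005 m and angle between weight_200b's own z axis and vertical below 0.15 rad) or (x of weight_100 in the frame of pan between -0.09 and 0.09 m and y of weight_100 in the frame of pan between -0.1 and 0.1 m and z of weight_100 in the frame of pan between -0.005 and 0.005 m and angle between weight_100's own z axis and vertical below 0.15 rad))).
It fails at once if the MENU or POWER key is pressed (value of joint any of key_menu, key_power above 0.0025 m).
It fails at once if a weight is let fall onto the pan (falling free at over 0.3 m/s, as from more than about 12 mm) ((x of weight_500 in the frame of pan between -0.088 and 0.088 m and y of weight_500 in the frame of pan between -0.097 and 0.097 m and z of weight_500 in the frame of pan above 0.008 m and linear speed of weight_500 above 0.3 m/s and contact force between weight_500 and the fingers below 0.01 N) or (x of weight_200a in the frame of pan between -0.088 and 0.088 m and y of weight_200a in the frame of pan between -0.097 and 0.097 m and z of weight_200a in the frame of pan above 0.008 m and linear speed of weight_200a above 0.3 m/s and contact force between weight_200a and the fingers below 0.01 N) or (x of weight_200b in the frame of pan between -0.088 and 0.088 m and y of weight_200b in the frame of pan between -0.097 and 0.097 m and z of weight_200b in the frame of pan above 0.008 m and linear speed of weight_200b above 0.3 m/s and contact force between weight_200b and the fingers below 0.01 N) or (x of weight_100 in the frame of pan between -0.088 and 0.088 m and y of weight_100 in the frame of pan between -0.097 and 0.097 m and z of weight_100 in the frame of pan above 0.008 m and linear speed of weight_100 above 0.3 m/s and contact force between weight_100 and the fingers below 0.01 N)).
It fails at once if another thing on the bench is moved by more than 3 cm or tipped over (distance of any of beaker, sample_bottle, sample_jar, timer, weight_fork from where it was at the start of the episode above 0.03 m or angle between any of beaker, sample_bottle, sample_jar, timer, weight_fork's own z axis and vertical above 0.5 rad).
Of weight_500, weight_200a, weight_200b, weight_100 only 2 to 3 are there at a start; the rules pass over those that are not, and their reading is None.
At some moment in a run one of weight_500, weight_200a, weight_200b, weight_100 may be knocked a few centimetres aside while the robot is not near it.
It also fails if it takes over 210 s, if anything falls off the work surface, if the arm or the gripper's body presses on something with over 40 N, if the wrist force passes 120 N, or if a joint passes its speed limit or range.

## Working session

There is one attempt and no reset: what is moved stays moved. The work goes in short steps, Python scripts to look and compute and a tool call to move; the robot and the scene stay as the last step left them, time stands still between calls to the robot, and variables do not carry over. Pictures are saved under pics/ and viewed, about 12 in all and at most 16, crops included, and the job is handed in when it is done.

Besides the shell and the picture viewer there is one more tool, called after "Request:" as a command line: name --argument value ..., lists and objects as JSON in quotes. servo_tool: Moves the arm, as the interface text tells. Scaled input: -1 to 1 covers 25 mm each way for a shift and 8 degrees each way for a turn. Its arguments: {"type":"object","properties":{"moves":{"type":"array","items":{"type":"array"}},"claw":{"type":"number"},"squeeze":{"type":"number"}},"required":["moves"]}

```bash
ls; mkdir -p pics
python3 - <<'E'
from bench import env
import cv2,numpy as np
s=env.get_state();print(s)
for n in("scene","side","wrist"):
    im=env.read_camera(n);cv2.imwrite(f"pics/{n}0.png",im[:,:,::-1]);c=env.calibration(n)
    print(n,c)
E
```

```text
pics
{'t': 0.0, 'joints': array([ 7.24272419e+01,  1.51696850e+01,  9.19796300e+01, -3.55977814e-04,
        7.29759367e+01, -2.11474970e+00]), 'dq': array([ 0.00519933, -0.09699427, -0.05324306,  0.10323013,  0.08069861,
       -0.00593937]), 'joint_torque': array([ 1.68099145e-03, -5.15106654e+01, -3.67323089e+01,  1.52803773e-05,
        1.27384550e-02,  3.83652491e-06]), 'tcp_pos': array([0.17972172, 0.6499574 , 0.25497106]), 'orientation': array([[-9.63826513e-01,  2.66529594e-01, -6.54341712e-04],
       [ 2.66530387e-01,  9.63824259e-01, -2.08583115e-03],
       [ 7.47346863e-05, -2.18478131e-03, -9.99997611e-01]]), 'wrist_force': array([0.24290128, 0.43827144, 0.3877986 ]), 'wrist_torque': array([-0.0263612 ,  0.02882597,  0.0249048 ]), 'grip_width': 0.08563552976430794}
scene {'fx': 485.04018320428474, 'fy': 485.04018320428474, 'cx': 256.0533913096001, 'cy': 192.5322908129847, 'dist_coeffs': array([-0.18460215,  0.        ,  0.        ,  0.        ,  0.        ]), 'R': array([[-6.40784853e-01,  7.67720416e-01,  3.67708135e-04],
       [ 6.39764219e-01,  5.34249681e-01, -5.52
[... 227 characters left out ...]
7990545, 'dist_coeffs': array([-0.08846238,  0.        ,  0.        ,  0.        ,  0.        ]), 'R': array([[ 0.8779276 , -0.47863578, -0.01228459],
       [-0.35615495, -0.63569191, -0.68487185],
       [ 0.31999496,  0.60564312, -0.72855998]]), 't': array([-0.50073088,  0.29715623,  1.01462403])}
wrist {'fx': 340.941579743183, 'fy': 340.941579743183, 'cx': 252.0717256655199, 'cy': 192.80332361979706, 'dist_coeffs': array([-0.07308502,  0.        ,  0.        ,  0.        ,  0.        ]), 'R': array([[ 0.26519556,  0.9641933 , -0.00161213],
       [ 0.92535036, -0.25404154,  0.28140649],
       [ 0.27092071, -0.07611953, -0.9595873 ]]), 't': array([-0.67333608, -0.03658345,  0.37849345])}
```

View pics/scene0.png

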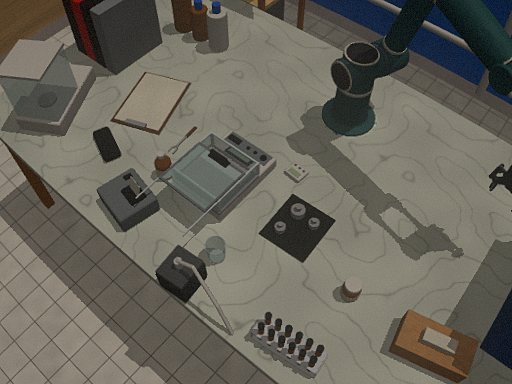

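View pics/side0.png

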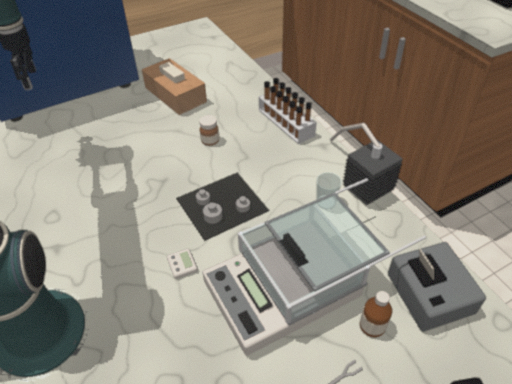

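View pics/wrist0.png

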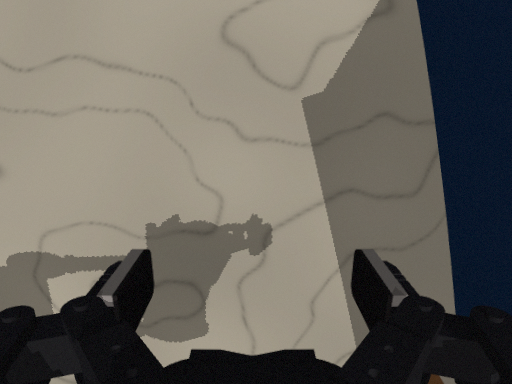

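Three weights are on the mat. The balance is on the right with its door partly open, keys at side-view px (222,275) for PRINT to (248,322) for ZERO. Beaker, bottle, jar, timer and fork stand around it.

```bash
cat > h.py <<'E'
import numpy as np,cv2
from bench import env
def ray(c,px):
    K=np.array([[c['fx'],0,c['cx']],[0,c['fy'],c['cy']],[0,0,1]])
    u=cv2.undistortPoints(np.array(px,float).reshape(-1,1,2),K,np.array(c['dist_coeffs']),criteria=(3,50,1e-9)).reshape(-1,2)
    R=np.array(c['R']);o=-R.T@np.array(c['t'])
    return o,np.c_[u,np.ones(len(u))]@R
def plane(c,px,z):
    o,d=ray(c,px);return o+d*((z-o[2])/d[:,2])[:,None]
def proj(c,X):
    K=np.array([[c['fx'],0,c['cx']],[0,c['fy'],c['cy']],[0,0,1]])
    return cv2.projectPoints(np.array(X,float).reshape(-1,3),cv2.Rodrigues(np.array(c['R']))[0],np.array(c['t']),K,np.array(c['dist_coeffs']))[0].reshape(-1,2)
def blobs(mask,amin,amax=1e9,roi=None):
    n,l,s,ce=cv2.connectedComponentsWithStats(mask.astype(np.uint8))
    return [(ce[i].round(1),s[i].tolist()) for i in range(1,n) if amin<=s[i][4]<=amax and (roi is None or(roi[0]<=ce[i][0]<=roi[2] and roi[1]<=ce[i][1]<=roi[3]))]
def shot(n,name):
    c=env.calibration(n);im=env.read_camera(n);cv2.imwrite(f"pics/{name}.png",im[:,:,::-1]);np.savez(f"pics/{name}.npz",**c);return im,c
E
python3 - <<'E'
from h import *
c=env.calibration('side');im=cv2.imread('pics/side0.png');g=im.max(2)
for b,s in blobs(g<75,8,9000,(170,170,320,350)):print('side',b,s,plane(c,[b],.061)[0].round(4))
print('grip?',plane(c,[[293,249]],.162))
P=[(210,208),(205,195),(243,203),(181,262),(240,232),(354,189),(398,240),(283,290),(205,276),(243,347),(208,126),(328,195),(375,320),(345,372)]
for p in P:print(p,plane(c,[p],.003)[0].round(3),plane(c,[p],.13)[0].round(3))
c=env.calibration('scene')
for p in [(298,210),(314,224),(280,227),(296,172),(351,290),(215,250),(162,163),(183,140),(220,157)]:print('scene',p,plane(c,[p],.003)[0].round(3),plane(c,[p],.16)[0].round(3))
E
```

```text
Traceback (most recent call last):
  File "h.py", line 9, in plane
    o,d=ray(c,px);return o+d*((z-o[2])/d[:,2])[:,None]
        ~~~^^^^^^
  File "h.py", line 5, in ray
    u=cv2.undistortPoints(np.array(px,float).reshape(-1,1,2),K,np.array(c['dist_coeffs']),criteria=(3,50,1e-9)).reshape(-1,2)
      ~~~~~~~~~~~~~~~~~~~^^^^^^^^^^^^^^^^^^^^^^^^^^^^^^^^^^^^^^^^^^^^^^^^^^^^^^^^^^^^^^^^^^^^^^^^^^^^^^^^^^^^^^
cv2.error: OpenCV(4.12.0) :-1: error: (-5:Bad argument) in function 'undistortPoints'
> Overload resolution failed:
>  - undistortPoints() got an unexpected keyword argument 'criteria'
>  - undistortPoints() got an unexpected keyword argument 'criteria'
```

```bash
sed -i "s/,criteria=(3,50,1e-9)//" h.py
python3 - <<'E'
from h import *
c=env.calibration('side');im=cv2.imread('pics/side0.png');g=im.max(2)
for b,s in blobs(g<75,8,9000,(170,170,320,350)):print('side',b,s,plane(c,[b],.061)[0].round(4))
print('grip?',plane(c,[[293,249]],.162))
P=[(210,208),(205,195),(243,203),(181,262),(240,232),(354,189),(398,240),(283,290),(205,276),(243,347),(208,126),(328,195),(375,320),(345,372)]
for p in P:print(p,plane(c,[p],.003)[0].round(3),plane(c,[p],.13)[0].round(3))
c=env.calibration('scene')
for p in [(298,210),(314,224),(280,227),(296,172),(351,290),(215,250),(162,163),(183,140),(220,157)]:print('scene',p,plane(c,[p],.003)[0].round(3),plane(c,[p],.16)[0].round(3))
E
```

```text
side [222.5 205.6] [178, 174, 90, 66, 2404] [0.5148 0.0892 0.061 ]
side [293.2 250.2] [280, 234, 28, 33, 394] [ 0.5989 -0.1218  0.061 ]
side [259.1 294.9] [238, 270, 33, 42, 106] [ 0.4699 -0.1897  0.061 ]
side [219.8 275.4] [216, 272, 9, 8, 63] [ 0.4165 -0.1017  0.061 ]
side [226.9 287.9] [225, 286, 5, 5, 18] [ 0.416  -0.1393  0.061 ]
side [248.5 292.5] [245, 287, 8, 12, 12] [ 0.4525 -0.173   0.061 ]
side [233.4 298.8] [231, 297, 6, 5, 19] [ 0.4162 -0.1712  0.061 ]
side [247.3 322.2] [239, 311, 18, 23, 215] [ 0.4165 -0.2359  0.061 ]
grip? [[ 0.55656269 -0.18161239  0.162     ]]
(210, 208) [0.5   0.148 0.003] [0.462 0.037 0.13 ]
(205, 195) [0.509 0.2   0.003] [0.469 0.082 0.13 ]
(243, 203) [0.588 0.12  0.003] [0.538 0.013 0.13 ]
(181, 262) [0.362 0.018 0.003] [ 0.343 -0.075  0.13 ]
(240, 232) [0.534 0.032 0.003] [ 0.491 -0.063  0.13 ]
(354, 189) [0.888 0.014 0.003] [ 0.797 -0.078  0.13 ]
(398, 240) [ 0.877 -0.191  0.003] [ 0.788 -0.255  0.13 ]
(283, 290) [ 0.542 -0.174  0.003] [ 0.498 -0.241  0.13 ]
(205, 276) [ 0.397 -0.049  0.003] [ 0.373 -0.133  0.13 ]
(243, 347) [ 0.394 -0.256  0.003] [ 0.37  -0.311  0.13 ]
(208, 126) [0.646 0.484 0.003] [0.588 0.327 0.13 ]
(328, 195) [0.81  0.031 0.003] [ 0.73  -0.064  0.13 ]
(375, 320) [ 0.682 -0.343  0.003] [ 0.619 -0.387  0.13 ]
(345, 372) [ 0.553 -0.409  0.003] [ 0.508 -0.443  0.13 ]
scene (298, 210) [0.483 0.112 0.003] [0.567 0.161 0.16 ]
scene (314, 224) [0.492 0.187 0.003] [0.575 0.228 0.16 ]
scene (280, 227) [0.575 0.106 0.003] [0.649 0.156 0.16 ]
scene (296, 172) [0.359 0.009 0.003] [0.457 0.07  0.16 ]
scene (351, 290) [0.611 0.42  0.003] [0.681 0.435 0.16 ]
scene (215, 250) [ 0.779 -0.003  0.003] [0.83  0.059 0.16 ]
scene (162, 163) [ 0.642 -0.394  0.003] [ 0.708 -0.289  0.16 ]
scene (183, 140) [ 0.514 -0.412  0.003] [ 0.595 -0.305  0.16 ]
scene (220, 157) [ 0.484 -0.248  0.003] [ 0.568 -0.159  0.16 ]
```

Request:
servo_tool --moves '[[[0, 0, 0], [0, 0, 1]], [[0, 0, 0], [0, 0, 1]], [[0, 0, 0], [0, 0, 1]], [[0, 0, 0], [0, 0, 1]], [[0, 0, 0], [0, 0, 1]], [[0, 0, 0], [0, 0, 1]], [[0, 0, 0], [0, 0, 1]], [[0, 0, 0], [0, 0, 1]]]'

```text
t: 1.15
tcp_pos: [0.1798, 0.6503, 0.2557]
orientation: [[-0.178, 0.984, -0.0], [0.984, 0.178, -0.001], [-0.001, -0.0, -1.0]]
wrist_force: [-0.2, -0.5, 0.4]
grip_width: 0.0853
```

Request:
servo_tool --moves '[[[0, 0, 0], [0, 0, 0.66]], [[0, 0, 0], [0, 0, 0.66]], [[-1, 1, -1], [0, 0, 0]], [[-1, 1, -1], [0, 0, 0]], [[-1, 1, 0], [0, 0, 0]], [[-1, 1, 0], [0, 0, 0]], [[-1, 1, 0], [0, 0, 0]], [[-1, 1, 0], [0, 0, 0]]]'

```text
t: 2.15
tcp_pos: [0.3304, 0.4995, 0.3059]
orientation: [[0.0, 1.0, -0.0], [1.0, -0.0, -0.001], [-0.001, -0.0, -1.0]]
wrist_force: [-0.2, -0.7, 0.3]
grip_width: 0.0862
```

Run:
```python
from h import *
s=env.get_state();c=env.calibration('wrist');R=c['R'];o=-R.T@c['t'];T=s['orientation']
print(s['t'],s['tcp_pos'],T.round(4).tolist(),s['joints']);print('cam in tool',T.T@(o-s['tcp_pos']),'cam axes in tool',(T.T@R.T).round(3).tolist())
```

```text
2.15 [0.33043863 0.49945974 0.30590378] [[0.0002, 1.0, -0.0003], [1.0, -0.0002, -0.0005], [-0.0005, -0.0003, -1.0]] [ 5.41301800e+01  5.39879955e+00  9.80373700e+01 -2.70791857e-03
  7.65982350e+01  5.41403434e+01]
cam in tool [ 0.07096545 -0.00093842 -0.11717117] cam axes in tool [[0.001, -0.96, -0.281], [1.0, 0.001, 0.0], [0.0, -0.281, 0.96]]
```

Request:
servo_tool --moves '[[[-1, 0.4, -0.5], [0, 0, 0]], [[-1, 0.4, -0.5], [0, 0, 0]], [[-1, 0.4, -0.5], [0, 0, 0]], [[-1, 0.4, -0.5], [0, 0, 0]], [[-1, 0.4, -0.5], [0, 0, 0]], [[-1, 0.4, -0.5], [0, 0, 0]], [[-1, 0.4, -0.5], [0, 0, 0]], [[-1, 0.4, -0.5], [0, 0, 0]]]'

```text
t: 3.15
tcp_pos: [0.4099, 0.2995, 0.4064]
orientation: [[0.0, 1.0, -0.0], [1.0, -0.0, -0.0], [-0.0, -0.0, -1.0]]
wrist_force: [0.5, -0.2, 0.2]
grip_width: 0.0851
```

Request:
servo_tool --moves '[[[-1, 0.44, 0], [0, 0, 0]], [[-1, 0.44, 0], [0, 0, 0]], [[-1, 0.44, 0], [0, 0, 0]], [[-1, 0.44, 0], [0, 0, 0]], [[-1, 0.44, 0], [0, 0, 0]], [[-1, 0.44, 0], [0, 0, 0]], [[-1, 0.44, 0], [0, 0, 0]], [[-1, 0.44, 0], [0, 0, 0]]]'

```text
t: 4.15
tcp_pos: [0.4978, 0.0996, 0.4059]
orientation: [[0.0, 1.0, -0.001], [1.0, -0.0, -0.0], [-0.0, -0.001, -1.0]]
wrist_force: [0.0, -1.0, -0.1]
grip_width: 0.0854
```

Request:
servo_tool --moves '[[[-1, 0.4, 0], [0, 0, 0]], [[-1, 0.4, 0], [0, 0, 0]], [[0, 0, 0], [0, 0, 0]]]'

```text
t: 4.53
tcp_pos: [0.5179, 0.0491, 0.4057]
orientation: [[0.003, 1.0, -0.001], [1.0, -0.003, -0.0], [-0.0, -0.001, -1.0]]
wrist_force: [-0.7, -0.3, 0.0]
grip_width: 0.0853
```

Run:
```python
from h import *
im,c=shot('wrist','w1');g=im.max(2)
for b,s in blobs(g<70,15,60000):print(b,s,plane(c,[b],.061)[0].round(4))
```

```text
[265.5  67.3] [191, 4, 142, 133, 15066] [0.5341 0.1527 0.061 ]
[493.6 182.9] [471, 144, 41, 85, 2769] [ 8.684e-01 -8.000e-04  6.100e-02]
[  1.2 186.5] [0, 166, 4, 41, 123] [ 0.1482 -0.0054  0.061 ]
[318.3 220.5] [265, 219, 107, 3, 211] [ 0.6126 -0.0574  0.061 ]
[185.  244.7] [177, 237, 17, 18, 232] [ 0.4169 -0.0957  0.061 ]
[257.9 340. ] [0, 246, 512, 138, 33800] [ 0.5258 -0.2675  0.061 ]
[218.7 282.9] [208, 254, 21, 65, 515] [ 0.465 -0.16   0.061]
[186.5 267.2] [183, 263, 8, 10, 71] [ 0.4168 -0.1331  0.061 ]
[187.8 285.6] [183, 281, 10, 10, 84] [ 0.4168 -0.1651  0.061 ]
[190.6 319.6] [183, 306, 16, 29, 397] [ 0.4174 -0.2279  0.061 ]
```

View pics/w1.png

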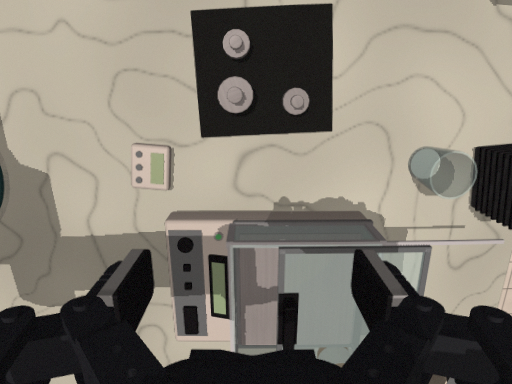

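Run:
```python
from h import *
c=dict(np.load('pics/w1.npz'));im=cv2.imread('pics/w1.png');g=im.max(2)
print('mat',plane(c,[(191,12),(332,4),(332,131),(201,137)],.003).round(3)[:,:2].tolist())
m=(g>75)
for b,s in blobs(m,150,3000,(195,8,330,135)):
    r=plane(c,[[s[0],b[1]],[s[0]+s[2],b[1]],[b[0],s[1]],[b[0],s[1]+s[3]]],.02);print('weight',b,s,plane(c,[b],.02)[0].round(4),r[1,0]-r[0,0],r[2,1]-r[3,1])
big=cv2.resize(im[:140,185:340],None,fx=4,fy=4,interpolation=cv2.INTER_CUBIC)[:, :]
b2=cv2.resize(im[205:365,160:440],None,fx=2.4,fy=2.4,interpolation=cv2.INTER_CUBIC)
cv2.imwrite('pics/w1b.png',b2)
for n,p,z in[('printtop',(185,244),.061),('glass front edge',(279,290),.136),('shieldFL',(232,222),.13),('shieldFR',(232,350),.13),('shieldBL',(383,240),.13),('grip',(288,293),.162),('deckFL',(167,220),.054),('deckFR',(176,339),.054)]:print(n,plane(c,[p],z)[0].round(4))
```

```text
mat [[0.431, 0.232], [0.629, 0.243], [0.638, 0.065], [0.439, 0.056]]
weight [235.8  42.9] [222, 29, 28, 29, 626] [0.4944 0.1881 0.02  ] 0.03864344929267388 0.038016234118081194
weight [234.9  94.3] [217, 76, 36, 37, 1036] [0.4923 0.1189 0.02  ] 0.051344984993293596 0.05131160533383193
weight [295.5 100.8] [283, 88, 26, 27, 569] [0.579  0.1098 0.02  ] 0.03734165989936189 0.03779613111673423
printtop [ 0.4169 -0.0945  0.061 ]
glass front edge [ 0.5515 -0.1251  0.136 ]
shieldFL [ 0.4919 -0.0327  0.13  ]
shieldFR [ 0.4879 -0.2271  0.13  ]
shieldBL [ 0.6826 -0.0577  0.13  ]
grip [ 0.5603 -0.1129  0.162 ]
deckFL [ 0.391  -0.0592  0.054 ]
deckFR [ 0.3889 -0.2724  0.054 ]
```

View pics/w1b.png

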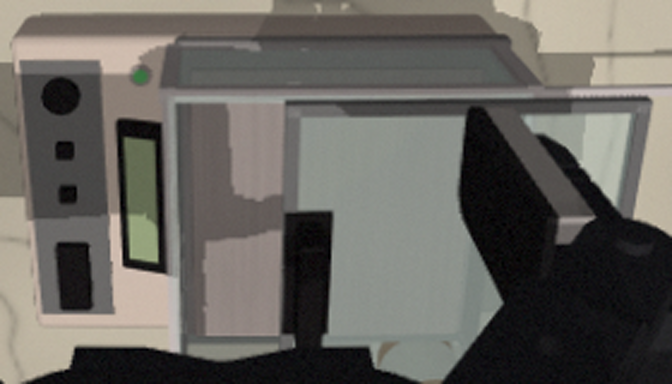

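Wrist view: weights are 500 at (235,94), 200 at (236,43), 200 at (296,101). Keys line up at px x≈186, and the grip bar is at about x 280–298, rows 293–340. Next, go above the grip and close the door.

Request:
servo_tool --moves '[[[-1, 0.23, 0.7], [0, 0, 0]], [[-1, 0.23, 0.7], [0, 0, 0]], [[-1, 0.23, 0.7], [0, 0, 0]], [[-1, 0.23, 0.7], [0, 0, 0]], [[-1, 0.23, 0.7], [0, 0, 0]], [[-1, 0.23, 0.7], [0, 0, 0]], [[-1, 0.23, 0.7], [0, 0, 0]], [[-1, 0.23, 0.7], [0, 0, 0]]]'

```text
t: 5.58
tcp_pos: [0.5638, -0.1491, 0.2657]
orientation: [[-0.001, 1.0, 0.0], [1.0, 0.001, 0.001], [0.001, 0.0, -1.0]]
wrist_force: [-0.1, -0.2, -0.4]
grip_width: 0.0853
```

Request:
servo_tool --moves '[[[-0.8, 0, 0], [0, 0, 0]], [[0, 0, 0], [0, 0, 0]]]'

```text
t: 5.82
tcp_pos: [0.5638, -0.17, 0.2669]
orientation: [[0.002, 1.0, 0.0], [1.0, -0.002, 0.0], [0.0, 0.0, -1.0]]
wrist_force: [-0.3, 0.4, 0.8]
grip_width: 0.0854
```

Run:
```python
from h import *
im,c=shot('wrist','w2');print(env.get_state()['tcp_pos'])
a=cv2.cvtColor(im,cv2.COLOR_RGB2BGR);cv2.imwrite('pics/w2.png',a)
s,cs=shot('side','s2')
print('proj grip expect',proj(c,[[.565,-.135,.162],[.565,-.205,.162],[.558,-.135,.162],[.572,-.135,.162]]).round(0).tolist())
```

```text
[ 0.56393964 -0.16943999  0.26726303]
proj grip expect [[255.0, 150.0], [255.0, 248.0], [245.0, 150.0], [266.0, 150.0]]
```

View pics/w2.png

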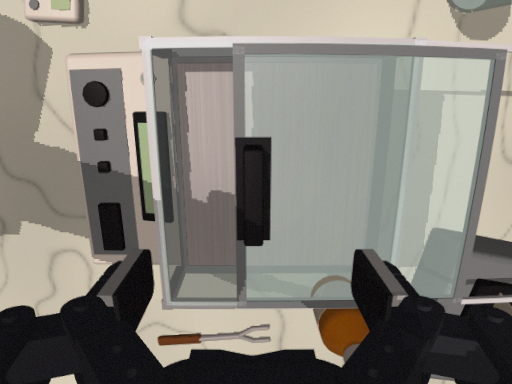

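Run:
```python
from h import *
c=dict(np.load('pics/w2.npz'));im=cv2.imread('pics/w2.png');g=im.max(2)
for b,s in blobs(g<45,15,6000,(80,70,300,250)):print(b,s,plane(c,[b],.061)[0].round(4),plane(c,[b],.162)[0].round(4))
for n,p,z in[('bar',(253.5,146),.162),('bar2',(253.5,245),.162),('FL',(145,39),.13),('FR',(164,306),.13),('glass front L',(234,46),.136),('gf',(234,306),.136)]:print(n,plane(c,[p],z)[0].round(4))
```

```text
[95.6 93.9] [83, 82, 26, 25, 501] [ 0.4176 -0.098   0.061 ] [ 0.463  -0.0983  0.162 ]
[140.8 163.9] [134, 113, 21, 108, 432] [ 0.4549 -0.1645  0.061 ] [ 0.4887 -0.144   0.162 ]
[100.2 134. ] [94, 129, 13, 11, 134] [ 0.4179 -0.1352  0.061 ] [ 0.4632 -0.1239  0.162 ]
[252.8 189.7] [236, 138, 35, 108, 3500] [ 0.5637 -0.1906  0.061 ] [ 0.5634 -0.162   0.162 ]
[103.7 166.7] [98, 161, 13, 12, 139] [ 0.4176 -0.1671  0.061 ] [ 0.463  -0.1458  0.162 ]
[111.4 225.8] [98, 203, 27, 47, 1037] [ 0.418  -0.2292  0.061 ] [ 0.4633 -0.1885  0.162 ]
bar [ 0.5639 -0.1323  0.162 ]
bar2 [ 0.564  -0.2029  0.162 ]
FL [ 0.488  -0.0613  0.13  ]
FR [ 0.4861 -0.2765  0.13  ]
glass front L [ 0.5507 -0.0675  0.136 ]
gf [ 0.5476 -0.2718  0.136 ]
```

Grip bar at (0.564, -0.168), door about 61 mm open. Grasping it.

Request:
servo_tool --moves '[[[0, 0, 1], [0, 0, 0]], [[0, 0, 1], [0, 0, 0]], [[0, 0, 1], [0, 0, 0]], [[0, 0, 0.9], [0, 0, 0]], [[0, 0, 0], [0, 0, 0]]]'

```text
t: 6.55
tcp_pos: [0.5625, -0.1681, 0.1675]
orientation: [[-0.001, 1.0, -0.003], [1.0, 0.001, 0.001], [0.001, -0.003, -1.0]]
wrist_force: [0.0, -0.2, 0.1]
grip_width: 0.0856
```

Request:
servo_tool --moves '[[[0, 0, 0], [0, 0, 0]], [[0, 0, 0], [0, 0, 0]], [[0, 0, 0], [0, 0, 0]], [[0, 0, 0], [0, 0, 0]], [[0, 0, 0], [0, 0, 0]], [[0, 0, 0], [0, 0, 0]], [[0, 0, 0], [0, 0, 0]], [[0, 0, 0], [0, 0, 0]]]' --claw 0 --squeeze 25

```text
t: 7.55
tcp_pos: [0.5641, -0.1697, 0.1695]
orientation: [[0.0, 1.0, 0.001], [1.0, -0.0, -0.0], [-0.0, 0.001, -1.0]]
wrist_force: [-1.0, 0.6, 4.9]
grip_width: 0.0137
```

Request:
servo_tool --moves '[[[0, -0.4, 0], [0, 0, 0]], [[0, -0.4, 0], [0, 0, 0]], [[0, -0.4, 0], [0, 0, 0]], [[0, -0.4, 0], [0, 0, 0]], [[0, -0.4, 0], [0, 0, 0]], [[0, -0.24, 0], [0, 0, 0]], [[0, 0, 0], [0, 0, 0]], [[0, 0, 0], [0, 0, 0]]]'

```text
t: 8.55
tcp_pos: [0.5069, -0.1697, 0.1695]
orientation: [[0.0, 1.0, -0.0], [1.0, -0.0, -0.0], [-0.0, -0.0, -1.0]]
wrist_force: [-1.7, 0.4, 7.9]
grip_width: 0.0131
```

Request:
servo_tool --moves '[[[0, -0.08, 0], [0, 0, 0]], [[0, -0.08, 0], [0, 0, 0]], [[0, 0, 0], [0, 0, 0]]]'

```text
t: 8.93
tcp_pos: [0.5035, -0.1697, 0.1695]
orientation: [[0.0, 1.0, 0.001], [1.0, -0.0, -0.001], [-0.001, 0.001, -1.0]]
wrist_force: [1.1, 0.4, 6.4]
grip_width: 0.0135
```

Request:
servo_tool --moves '[[[0, -0.08, 0], [0, 0, 0]], [[0, 0, 0], [0, 0, 0]]]'

```text
t: 9.18
tcp_pos: [0.5026, -0.1698, 0.1695]
orientation: [[0.001, 1.0, 0.003], [1.0, -0.001, -0.001], [-0.001, 0.003, -1.0]]
wrist_force: [5.3, 0.1, 3.4]
grip_width: 0.0132
```

Door stop felt at TCP x≈0.503. Release, go to ZERO.

Request:
servo_tool --moves '[[[0, 0, 0], [0, 0, 0]], [[0, 0, 0], [0, 0, 0]], [[0, 0, 0], [0, 0, 0]], [[0, 0, 0], [0, 0, 0]], [[0, 0, -1], [0, 0, 0]], [[0, 0, -1], [0, 0, 0]], [[0, 0, -0.4], [0, 0, 0]]]' --claw 60

```text
t: 10.05
tcp_pos: [0.5025, -0.1699, 0.2305]
orientation: [[0.0, 1.0, 0.002], [1.0, -0.0, -0.001], [-0.001, 0.002, -1.0]]
wrist_force: [0.4, -0.4, 0.9]
grip_width: 0.0514
```

Request:
servo_tool --moves '[[[-0.5, -0.7, 0], [0, 0, 0]], [[-0.5, -0.7, 0], [0, 0, 0]], [[-0.5, -0.7, 0], [0, 0, 0]], [[-0.5, -0.7, 0], [0, 0, 0]], [[-0.45, -0.6, 0], [0, 0, 0]], [[0, 0, 0.9], [0, 0, 0]], [[0, 0, 0.9], [0, 0, 0]], [[0, 0, 0.9], [0, 0, 0]]]' --claw 0

```text
t: 11.05
tcp_pos: [0.4154, -0.2312, 0.1601]
orientation: [[0.001, 1.0, -0.001], [1.0, -0.001, 0.0], [0.0, -0.001, -1.0]]
wrist_force: [-0.3, -0.1, -0.5]
grip_width: 0.0001
```

Run:
```python
from h import *
s=env.get_state();print(s['t'],s['tcp_pos'],s['wrist_force'],s['grip_width'])
im,c=shot('side','s3');cv2.imwrite('pics/s3.png',cv2.resize(im[170:370,170:440,::-1],None,fx=2.4,fy=2.4,interpolation=2))
```

```text
11.05 [ 0.41537264 -0.23116761  0.16013085] [-0.26766507 -0.0937414  -0.48911541] 9.150817661937423e-05
```

View pics/s3.png

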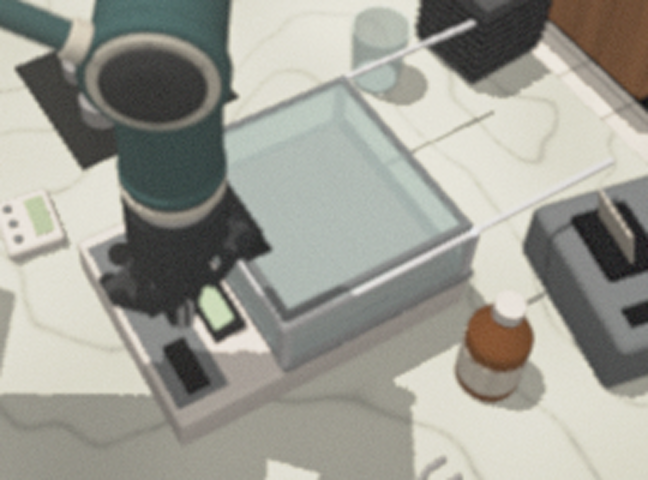

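Door is shut over the shield (no open strip left), and the fingers are above ZERO. Pressing.

Request:
servo_tool --moves '[[[0, 0.08, 0.9], [0, 0, 0]], [[0, 0, 0.9], [0, 0, 0]], [[0, 0, 0.9], [0, 0, 0]], [[0, 0, 0.2], [0, 0, 0]], [[0, 0, 0.1], [0, 0, 0]], [[0, 0, 0], [0, 0, 0]]]'

```text
t: 11.85
tcp_pos: [0.4191, -0.2312, 0.0871]
orientation: [[0.0, 1.0, 0.001], [1.0, -0.0, -0.001], [-0.001, 0.001, -1.0]]
wrist_force: [0.1, 0.1, 0.2]
grip_width: -0.0003
```

Request:
servo_tool --moves '[[[0, 0, 0.06], [0, 0, 0]], [[0, 0, 0], [0, 0, 0]]]'

```text
t: 12.1
tcp_pos: [0.4193, -0.2312, 0.0855]
orientation: [[0.0, 1.0, 0.002], [1.0, -0.0, -0.001], [-0.001, 0.002, -1.0]]
wrist_force: [0.8, -0.8, 0.7]
grip_width: 0.0001
```

Request:
servo_tool --moves '[[[0, 0, 0.08], [0, 0, 0]], [[0, 0, 0.04], [0, 0, 0]], [[0, 0, 0], [0, 0, 0]]]'

```text
t: 12.48
tcp_pos: [0.4193, -0.2312, 0.0823]
orientation: [[0.0, 1.0, 0.001], [1.0, -0.0, -0.001], [-0.001, 0.001, -1.0]]
wrist_force: [1.3, -1.0, 3.7]
grip_width: 0.0003
```

Request:
servo_tool --moves '[[[0, 0, 0.04], [0, 0, 0]], [[0, 0, 0], [0, 0, 0]]]'

```text
t: 12.72
tcp_pos: [0.4194, -0.2312, 0.0819]
orientation: [[0.0, 1.0, 0.001], [1.0, -0.0, -0.001], [-0.001, 0.001, -1.0]]
wrist_force: [1.2, -0.7, 9.0]
grip_width: -0.0003
```

ZERO fully down (9 N). Now reopen the door.

Request:
servo_tool --moves '[[[0, 0, -1], [0, 0, 0]], [[0, 0, -1], [0, 0, 0]], [[0, 0, -1], [0, 0, 0]], [[0, 0, -1], [0, 0, 0]], [[0, 0, -1], [0, 0, 0]], [[0, 0, -1], [0, 0, 0]], [[0.8, 0.84, 0], [0, 0, 0]], [[0.8, 0.84, 0], [0, 0, 0]]]' --claw 60

```text
t: 13.72
tcp_pos: [0.4603, -0.1901, 0.2303]
orientation: [[0.001, 1.0, -0.001], [1.0, -0.001, 0.001], [0.001, -0.001, -1.0]]
wrist_force: [-0.1, -0.7, -0.2]
grip_width: 0.0512
```

Request:
servo_tool --moves '[[[0.84, 0.84, 0], [0, 0, 0]], [[0, 0.84, 0], [0, 0, 0]], [[0, 0, 0.8], [0, 0, 0]], [[0, 0, 0.8], [0, 0, 0]], [[0, 0, 0.84], [0, 0, 0]], [[0, 0, 0], [0, 0, 0]]]'

```text
t: 14.48
tcp_pos: [0.5001, -0.1687, 0.1668]
orientation: [[0.0, 1.0, -0.007], [1.0, -0.0, 0.003], [0.003, -0.007, -1.0]]
wrist_force: [-0.4, -0.6, -0.2]
grip_width: 0.0512
```

Request:
servo_tool --moves '[[[0, 0, 0], [0, 0, 0]], [[0, 0, 0], [0, 0, 0]], [[0, 0, 0], [0, 0, 0]], [[0, 0, 0], [0, 0, 0]], [[0, 0, 0], [0, 0, 0]], [[0, 0, 0], [0, 0, 0]]]' --claw 0

```text
t: 15.22
tcp_pos: [0.5033, -0.17, 0.1709]
orientation: [[0.0, 1.0, 0.002], [1.0, -0.0, -0.001], [-0.001, 0.002, -1.0]]
wrist_force: [-2.0, 0.6, 4.9]
grip_width: 0.013
```

Request:
servo_tool --moves '[[[0, 0.8, 0], [0, 0, 0]], [[0, 0.8, 0], [0, 0, 0]], [[0, 0.8, 0], [0, 0, 0]], [[0, 0.8, 0], [0, 0, 0]], [[0, 0.8, 0], [0, 0, 0]], [[0, 0.8, 0], [0, 0, 0]], [[0, 0.8, 0], [0, 0, 0]], [[0, 0.6, 0], [0, 0, 0]]]'

```text
t: 16.23
tcp_pos: [0.6587, -0.1699, 0.171]
orientation: [[0.0, 1.0, 0.001], [1.0, -0.0, -0.0], [-0.0, 0.001, -1.0]]
wrist_force: [-2.0, 1.1, 7.0]
grip_width: 0.0133
```

Request:
servo_tool --moves '[[[0, 0.24, 0], [0, 0, 0]], [[0, 0.1, 0], [0, 0, 0]], [[0, 0, 0], [0, 0, 0]]]'

```text
t: 16.6
tcp_pos: [0.6672, -0.1699, 0.171]
orientation: [[0.0, 1.0, 0.002], [1.0, -0.0, -0.0], [-0.0, 0.002, -1.0]]
wrist_force: [1.3, 1.8, 4.9]
grip_width: 0.0132
```

Request:
servo_tool --moves '[[[0, 0, 0], [0, 0, 0]], [[0, 0, 0], [0, 0, 0]], [[0, 0, 0], [0, 0, 0]], [[0, 0, -1], [0, 0, 0]], [[0, 0, -1], [0, 0, 0]], [[0, 0, -1], [0, 0, 0]], [[1, -0.5, -1], [0, 0, 0]], [[1, -0.5, -1], [0, 0, 0]]]' --claw 60

```text
t: 17.6
tcp_pos: [0.6407, -0.1196, 0.2951]
orientation: [[0.001, 1.0, -0.001], [1.0, -0.001, 0.0], [0.0, -0.001, -1.0]]
wrist_force: [0.2, -0.2, -0.6]
grip_width: 0.0513
```

Request:
servo_tool --moves '[[[1, -0.5, 0], [0, 0, 0]], [[1, -0.5, 0], [0, 0, 0]], [[1, -0.5, 0], [0, 0, 0]], [[1, -0.6, 0], [0, 0, 0]], [[1, -0.6, 0], [0, 0, 0]], [[1, -0.6, 0], [0, 0, 0]], [[1, -0.6, 0], [0, 0, 0]], [[1, -0.6, 0], [0, 0, 0]]]'

```text
t: 18.6
tcp_pos: [0.5267, 0.0815, 0.2926]
orientation: [[-0.0, 1.0, -0.003], [1.0, 0.0, -0.0], [-0.0, -0.003, -1.0]]
wrist_force: [-0.1, -0.5, 0.2]
grip_width: 0.0515
```

Request:
servo_tool --moves '[[[0.6, 0, 0], [0, 0, 0]], [[0, 0, 0], [0, 0, 0]], [[0, 0, 0], [0, 0, 0]]]'

```text
t: 18.98
tcp_pos: [0.529, 0.0948, 0.2943]
orientation: [[0.0, 1.0, -0.001], [1.0, -0.0, -0.001], [-0.001, -0.001, -1.0]]
wrist_force: [-0.3, -0.4, -0.6]
grip_width: 0.0505
```

```bash
cat > wt.py <<'E'
from h import *
import sys
im,c=shot('wrist',sys.argv[1]);g=im.max(2)
s=env.get_state();print(s['t'],s['tcp_pos'].round(4))
hull=proj(c,[[.431,.232,.003],[.629,.243,.003],[.638,.065,.003],[.439,.056,.003]])
M=np.zeros(g.shape,np.uint8);cv2.fillConvexPoly(M,hull.astype(int),1)
for b,st in blobs((g>75)&(cv2.erode(M,np.ones((5,5)))>0),200,6000):
    r=plane(c,[[st[0],b[1]],[st[0]+st[2],b[1]]],.02);D=r[1,0]-r[0,0]
    h=.028+.003 if D>.044 else .023
    # body outer circle: bbox of top rim
    sub=((g>75)[st[1]:st[1]+st[3],st[0]:st[0]+st[2]]).astype(np.uint8)
    (x,y),rad=cv2.minEnclosingCircle(np.argwhere(sub)[:,::-1].astype(np.float32))
    p=[[x+st[0],y+st[1]]];print(b,st,'D',D.round(4),'mid-height',plane(c,p,.6*h)[0].round(4),'centroid',plane(c,[b],.6*h)[0].round(4))
E
python3 wt.py w4
```

```text
19.025 [0.5291 0.0946 0.2944]
[221.5  72.9] [205, 56, 35, 35, 975] D 0.0384 mid-height [0.4935 0.1879 0.0138] centroid [0.4939 0.1879 0.0138]
[220.8 136.7] [199, 114, 45, 46, 1624] D 0.0516 mid-height [0.4924 0.1176 0.0186] centroid [0.4921 0.1175 0.0186]
[296.4 143.6] [280, 127, 34, 34, 903] D 0.0392 mid-height [0.5796 0.1091 0.0138] centroid [0.5798 0.109  0.0138]
```

View pics/w4.png

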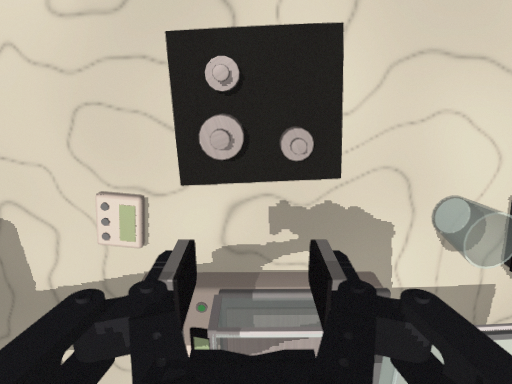

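Weights are unmoved: 500 at px (221,137), 200s at (222,73) and (296,144). Picking the 500.

Request:
servo_tool --moves '[[[0.46, -0.74, 1], [0, 0, 0]], [[0.46, -0.74, 1], [0, 0, 0]], [[0, 0, 1], [0, 0, 0]], [[0, 0, 1], [0, 0, 0]], [[0, 0, 1], [0, 0, 0]], [[0, 0, 1], [0, 0, 0]], [[0, 0, 1], [0, 0, 0]], [[0, 0, 0], [0, 0, 0]]]'

```text
t: 20.02
tcp_pos: [0.4901, 0.1171, 0.1176]
orientation: [[0.002, 1.0, -0.005], [1.0, -0.002, -0.001], [-0.001, -0.005, -1.0]]
wrist_force: [-0.3, -0.3, -0.2]
grip_width: 0.0508
```

Request:
servo_tool --moves '[[[0, 0, 0.8], [0, 0, 0]], [[0, 0, 0.8], [0, 0, 0]], [[0, 0, 0.72], [0, 0, 0]], [[0, 0, 0], [0, 0, 0]], [[0, 0, 0], [0, 0, 0]]]'

```text
t: 20.65
tcp_pos: [0.4924, 0.1182, 0.0625]
orientation: [[0.001, 1.0, 0.001], [1.0, -0.001, 0.0], [0.0, 0.001, -1.0]]
wrist_force: [-0.6, 0.1, 0.3]
grip_width: 0.0511
```

Request:
servo_tool --moves '[[[0, 0, 0], [0, 0, 0]], [[0, 0, 0], [0, 0, 0]], [[0, 0, 0], [0, 0, 0]], [[0, 0, 0], [0, 0, 0]], [[0, 0, 0], [0, 0, 0]], [[0, 0, 0], [0, 0, 0]]]' --claw 0 --squeeze 40

```text
t: 21.4
tcp_pos: [0.4932, 0.1184, 0.0628]
orientation: [[0.0, 1.0, 0.003], [1.0, -0.0, 0.0], [0.0, 0.003, -1.0]]
wrist_force: [1.7, -0.4, 6.0]
grip_width: 0.02
```

Request:
servo_tool --moves '[[[0, 0, -0.5], [0, 0, 0]], [[0, 0, -0.8], [0, 0, 0]], [[0, 0, -1], [0, 0, 0]], [[0, 0, -1], [0, 0, 0]], [[0, 0, -1], [0, 0, 0]], [[0, 0, -1], [0, 0, 0]], [[0, 0, -1], [0, 0, 0]], [[0, 0, -0.8], [0, 0, 0]]]'

```text
t: 22.4
tcp_pos: [0.4897, 0.118, 0.2386]
orientation: [[0.0, 1.0, -0.004], [1.0, -0.0, -0.001], [-0.001, -0.004, -1.0]]
wrist_force: [0.2, -0.6, -4.0]
grip_width: 0.0196
```

Request:
servo_tool --moves '[[[-0.5, 0, 0], [0, 0, 0]], [[-0.8, 0.4, 0], [0, 0, 0]], [[-1, 0.4, 0], [0, 0, 0]], [[-1, 0.4, 0], [0, 0, 0]], [[-1, 0.4, 0], [0, 0, 0]], [[-1, 0.4, 0], [0, 0, 0]], [[-1, 0.4, 0], [0, 0, 0]], [[-1, 0.3, 0], [0, 0, 0]]]'

```text
t: 23.4
tcp_pos: [0.5572, -0.0656, 0.2364]
orientation: [[0.001, 1.0, -0.006], [1.0, -0.001, 0.001], [0.001, -0.006, -1.0]]
wrist_force: [-0.1, -0.1, -5.4]
grip_width: 0.0197
```

Request:
servo_tool --moves '[[[-1, 0.3, 0], [0, 0, 0]], [[-1, 0.04, 0], [0, 0, 0]], [[-0.9, 0, 0], [0, 0, 0]], [[-0.8, 0, 0], [0, 0, 0]], [[-0.48, 0, 0], [0, 0, 0]], [[0, 0, 0], [0, 0, 0]]]'

```text
t: 24.15
tcp_pos: [0.5675, -0.1695, 0.2392]
orientation: [[0.002, 1.0, -0.0], [1.0, -0.002, 0.0], [0.0, -0.0, -1.0]]
wrist_force: [-0.2, 0.6, -5.6]
grip_width: 0.0199
```

Run:
```python
from h import *
s=env.get_state();print(s['t'],s['tcp_pos'],s['wrist_force'],s['grip_width'])
shot('wrist','w5')
```

```text
24.15 [ 0.56748625 -0.16947769  0.2391607 ] [-0.17404978  0.56348705 -5.57694786] 0.01993902661481607
```

View pics/w5.png

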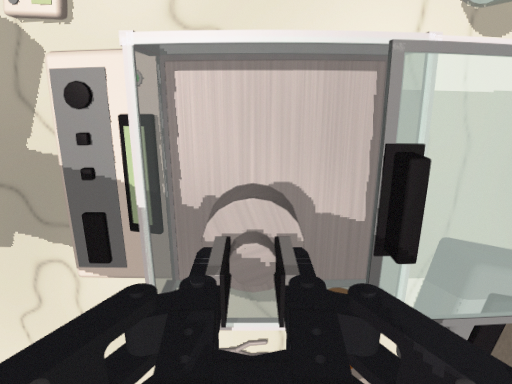

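Door open fully (grip at px ~(405,205)), weight held between the fingers over the pan. Lowering.

Request:
servo_tool --moves '[[[0, 0, 0.8], [0, 0, 0]], [[0, 0, 0.8], [0, 0, 0]], [[0, 0, 0.8], [0, 0, 0]], [[0, 0, 0.8], [0, 0, 0]], [[0, 0, 0.6], [0, 0, 0]], [[0, 0, 0.2], [0, 0, 0]], [[0, 0, 0], [0, 0, 0]]]'

```text
t: 25.08
tcp_pos: [0.5677, -0.1688, 0.1391]
orientation: [[0.0, 1.0, -0.0], [1.0, -0.0, 0.0], [0.0, -0.0, -1.0]]
wrist_force: [0.4, -0.7, -4.8]
grip_width: 0.0199
```

Request:
servo_tool --moves '[[[0, 0, 0.06], [0, 0, 0]], [[0, 0, 0.06], [0, 0, 0]], [[0, 0, 0], [0, 0, 0]]]'

```text
t: 25.45
tcp_pos: [0.5678, -0.1689, 0.1366]
orientation: [[0.0, 1.0, 0.001], [1.0, -0.0, -0.0], [-0.0, 0.001, -1.0]]
wrist_force: [0.9, 0.9, -4.6]
grip_width: 0.0196
```

Request:
servo_tool --moves '[[[0, 0, 0.06], [0, 0, 0]], [[0, 0, 0.04], [0, 0, 0]], [[0, 0, 0], [0, 0, 0]]]'

```text
t: 25.82
tcp_pos: [0.5681, -0.1689, 0.1348]
orientation: [[0.0, 1.0, 0.001], [1.0, -0.0, -0.0], [-0.0, 0.001, -1.0]]
wrist_force: [-2.4, 1.3, 2.7]
grip_width: 0.0201
```

Request:
servo_tool --moves '[[[0, 0, 0], [0, 0, 0]], [[0, 0, 0], [0, 0, 0]], [[0, 0, 0], [0, 0, 0]], [[0, 0, -0.6], [0, 0, 0]], [[0, 0, -1], [0, 0, 0]], [[0, 0, -1], [0, 0, 0]], [[0, 0, -1], [0, 0, 0]], [[0, 0, -1], [0, 0, 0]]]' --claw 60

```text
t: 26.82
tcp_pos: [0.5679, -0.1689, 0.251]
orientation: [[0.0, 1.0, 0.001], [1.0, -0.0, -0.001], [-0.001, 0.001, -1.0]]
wrist_force: [0.3, -0.2, 1.2]
grip_width: 0.051
```

Request:
servo_tool --moves '[[[1, 0, -0.4], [0, 0, 0]], [[1, 0, -0.4], [0, 0, 0]], [[1, 0, -0.4], [0, 0, 0]], [[1, 0, -0.4], [0, 0, 0]], [[1, 0, -0.4], [0, 0, 0]], [[1, 0, 0], [0, 0, 0]], [[1, 0, 0], [0, 0, 0]], [[1, 0, 0], [0, 0, 0]]]'

```text
t: 27.82
tcp_pos: [0.5679, 0.032, 0.3002]
orientation: [[0.0, 1.0, 0.002], [1.0, -0.0, -0.0], [-0.0, 0.002, -1.0]]
wrist_force: [0.0, -0.6, 0.7]
grip_width: 0.0512
```

Request:
servo_tool --moves '[[[1, 0, 0], [0, 0, 0]], [[0, 0, 0], [0, 0, 0]], [[0, 0, 0], [0, 0, 0]]]'

```text
t: 28.2
tcp_pos: [0.5679, 0.0558, 0.2995]
orientation: [[0.0, 1.0, 0.001], [1.0, -0.0, -0.001], [-0.001, 0.001, -1.0]]
wrist_force: [0.1, -0.1, -0.1]
grip_width: 0.0514
```

```bash
python3 wt.py w6
```

```text
28.25 [0.5678 0.0555 0.2993]
[185.  36.] [168, 18, 35, 37, 1006] D 0.0382 mid-height [0.4936 0.1888 0.0138] centroid [0.493  0.1887 0.0138]
[262.6 109.1] [246, 93, 34, 34, 910] D 0.0386 mid-height [0.5792 0.109  0.0138] centroid [0.5793 0.1091 0.0138]
```

Request:
servo_tool --moves '[[[0.7, 0.15, 1], [0, 0, 0]], [[0.7, 0.15, 1], [0, 0, 0]], [[0.74, 0.16, 1], [0, 0, 0]], [[0, 0, 1], [0, 0, 0]], [[0, 0, 1], [0, 0, 0]], [[0, 0, 1], [0, 0, 0]], [[0, 0, 1], [0, 0, 0]], [[0, 0, 1], [0, 0, 0]]]'

```text
t: 29.25
tcp_pos: [0.5796, 0.1086, 0.0982]
orientation: [[0.002, 1.0, 0.0], [1.0, -0.002, -0.0], [-0.0, 0.0, -1.0]]
wrist_force: [0.9, -0.1, 0.3]
grip_width: 0.0512
```

Request:
servo_tool --moves '[[[0, 0, 0.7], [0, 0, 0]], [[0, 0, 0.7], [0, 0, 0]], [[0, 0, 0.4], [0, 0, 0]], [[0, 0, 0], [0, 0, 0]], [[0, 0, 0], [0, 0, 0]]]'

```text
t: 29.88
tcp_pos: [0.5799, 0.1099, 0.0545]
orientation: [[0.0, 1.0, 0.001], [1.0, -0.0, 0.0], [0.0, 0.001, -1.0]]
wrist_force: [-1.0, -0.7, -0.5]
grip_width: 0.051
```

Request:
servo_tool --moves '[[[0, 0, 0], [0, 0, 0]], [[0, 0, 0], [0, 0, 0]], [[0, 0, 0], [0, 0, 0]], [[0, 0, 0], [0, 0, 0]], [[0, 0, 0], [0, 0, 0]], [[0, 0, 0], [0, 0, 0]]]' --claw 0 --squeeze 30

```text
t: 30.62
tcp_pos: [0.58, 0.1098, 0.0545]
orientation: [[0.0, 1.0, 0.002], [1.0, -0.0, 0.0], [0.0, 0.002, -1.0]]
wrist_force: [0.2, 0.2, 5.7]
grip_width: 0.0164
```

Request:
servo_tool --moves '[[[0, 0, -0.5], [0, 0, 0]], [[0, 0, -0.8], [0, 0, 0]], [[0, 0, -1], [0, 0, 0]], [[0, 0, -1], [0, 0, 0]], [[0, 0, -1], [0, 0, 0]], [[0, 0, -1], [0, 0, 0]], [[0, 0, -1], [0, 0, 0]], [[0, 0, -0.8], [0, 0, 0]]]'

```text
t: 31.62
tcp_pos: [0.5793, 0.1097, 0.2334]
orientation: [[0.0, 1.0, 0.001], [1.0, -0.0, 0.0], [0.0, 0.001, -1.0]]
wrist_force: [0.5, -0.2, -2.2]
grip_width: 0.016
```

Request:
servo_tool --moves '[[[-0.6, 0, 0], [0, 0, 0]], [[-0.9, -0.1, 0], [0, 0, 0]], [[-1, -0.1, 0], [0, 0, 0]], [[-1, -0.1, 0], [0, 0, 0]], [[-1, -0.1, 0], [0, 0, 0]], [[-1, 0, 0], [0, 0, 0]], [[-1, 0, 0], [0, 0, 0]], [[-1, 0, 0], [0, 0, 0]]]'

```text
t: 32.62
tcp_pos: [0.5678, -0.0794, 0.2296]
orientation: [[0.001, 1.0, -0.003], [1.0, -0.001, 0.0], [0.0, -0.003, -1.0]]
wrist_force: [-0.2, -0.2, -2.4]
grip_width: 0.0162
```

Request:
servo_tool --moves '[[[-0.7, 0, 0], [0, 0, 0]], [[-0.4, 0, 0], [0, 0, 0]], [[0, 0, 0.8], [0, 0, 0]], [[0, 0, 0.8], [0, 0, 0]], [[0, 0, 0.8], [0, 0, 0]], [[0, 0, 0.8], [0, 0, 0]], [[0, 0, 0.6], [0, 0, 0]], [[0, 0, 0.1], [0, 0, 0]]]'

```text
t: 33.62
tcp_pos: [0.5681, -0.1049, 0.1319]
orientation: [[0.0, 1.0, -0.003], [1.0, -0.0, 0.001], [0.001, -0.003, -1.0]]
wrist_force: [0.0, 0.1, -1.7]
grip_width: 0.0162
```

Request:
servo_tool --moves '[[[0, 0, 0], [0, 0, 0]]]'

```text
t: 33.75
tcp_pos: [0.5695, -0.1053, 0.134]
orientation: [[0.0, 1.0, 0.0], [1.0, -0.0, -0.0], [-0.0, 0.0, -1.0]]
wrist_force: [-0.2, -0.6, -1.8]
grip_width: 0.0162
```

Request:
servo_tool --moves '[[[0, 0, 0.12], [0, 0, 0]], [[0, 0, 0.08], [0, 0, 0]], [[0, 0, 0.06], [0, 0, 0]], [[0, 0, 0], [0, 0, 0]]]'

```text
t: 34.25
tcp_pos: [0.5691, -0.1053, 0.1272]
orientation: [[0.0, 1.0, -0.0], [1.0, -0.0, -0.0], [-0.0, -0.0, -1.0]]
wrist_force: [-0.4, 0.3, -2.4]
grip_width: 0.0163
```

Request:
servo_tool --moves '[[[0, 0, 0.04], [0, 0, 0]], [[0, 0, 0], [0, 0, 0]]]'

```text
t: 34.5
tcp_pos: [0.5694, -0.1054, 0.1266]
orientation: [[0.0, 1.0, 0.001], [1.0, -0.0, -0.0], [-0.0, 0.001, -1.0]]
wrist_force: [-0.9, 0.4, -0.7]
grip_width: 0.016
```

Request:
servo_tool --moves '[[[0, 0, 0.02], [0, 0, 0]], [[0, 0, 0], [0, 0, 0]], [[0, 0, 0], [0, 0, 0]], [[0, 0, -0.6], [0, 0, 0]], [[0, 0, -1], [0, 0, 0]], [[0, 0, -1], [0, 0, 0]], [[0, 0, -1], [0, 0, 0]], [[0, 0, -1], [0, 0, 0]]]' --claw 60

```text
t: 35.5
tcp_pos: [0.5694, -0.1053, 0.243]
orientation: [[0.0, 1.0, 0.002], [1.0, -0.0, -0.0], [-0.0, 0.002, -1.0]]
wrist_force: [0.5, 0.0, -0.7]
grip_width: 0.0513
```

Request:
servo_tool --moves '[[[1, -0.4, -0.4], [0, 0, 0]], [[1, -0.4, -0.4], [0, 0, 0]], [[1, -0.4, -0.4], [0, 0, 0]], [[1, -0.4, -0.4], [0, 0, 0]], [[1, -0.4, -0.4], [0, 0, 0]], [[1, -0.4, -0.4], [0, 0, 0]], [[1, -0.4, 0], [0, 0, 0]], [[1, 0, 0], [0, 0, 0]]]'

```text
t: 36.5
tcp_pos: [0.4988, 0.0955, 0.3025]
orientation: [[0.0, 1.0, 0.002], [1.0, -0.0, 0.0], [0.0, 0.002, -1.0]]
wrist_force: [0.0, 0.6, 0.6]
grip_width: 0.0514
```

Request:
servo_tool --moves '[[[1, 0, 0], [0, 0, 0]], [[0, 0, 0], [0, 0, 0]], [[0, 0, 0], [0, 0, 0]]]'

```text
t: 36.88
tcp_pos: [0.4993, 0.1193, 0.3014]
orientation: [[-0.0, 1.0, 0.001], [1.0, 0.0, -0.0], [-0.0, 0.001, -1.0]]
wrist_force: [-0.3, 0.1, 1.0]
grip_width: 0.0511
```

```bash
python3 wt.py w7
```

```text
36.925 [0.4993 0.1191 0.3013]
[248.4  95.9] [232, 79, 34, 35, 932] D 0.0385 mid-height [0.4945 0.1875 0.0138] centroid [0.4943 0.1874 0.0138]
```

Pick (0.494, 0.188): dx 2.74, dy −0.2, dz 9.9.

Request:
servo_tool --moves '[[[0.9, -0.1, 1], [0, 0, 0]], [[0.9, -0.1, 1], [0, 0, 0]], [[0.94, 0, 1], [0, 0, 0]], [[0, 0, 1], [0, 0, 0]], [[0, 0, 1], [0, 0, 0]], [[0, 0, 1], [0, 0, 0]], [[0, 0, 1], [0, 0, 0]], [[0, 0, 1], [0, 0, 0]]]'

```text
t: 37.92
tcp_pos: [0.4946, 0.1872, 0.1002]
orientation: [[0.002, 1.0, 0.0], [1.0, -0.002, -0.0], [-0.0, 0.0, -1.0]]
wrist_force: [0.3, 0.7, 0.4]
grip_width: 0.0515
```

Request:
servo_tool --moves '[[[0, 0, 0.7], [0, 0, 0]], [[0, 0, 0.7], [0, 0, 0]], [[0, 0, 0.48], [0, 0, 0]], [[0, 0, 0], [0, 0, 0]], [[0, 0, 0], [0, 0, 0]]]'

```text
t: 38.55
tcp_pos: [0.4948, 0.1884, 0.0543]
orientation: [[0.0, 1.0, 0.001], [1.0, -0.0, 0.0], [0.0, 0.001, -1.0]]
wrist_force: [-0.3, 0.2, 0.1]
grip_width: 0.0514
```

Request:
servo_tool --moves '[[[0, 0, 0], [0, 0, 0]], [[0, 0, 0], [0, 0, 0]], [[0, 0, 0], [0, 0, 0]], [[0, 0, 0], [0, 0, 0]], [[0, 0, 0], [0, 0, 0]], [[0, 0, 0], [0, 0, 0]]]' --claw 0

```text
t: 39.3
tcp_pos: [0.495, 0.1884, 0.0544]
orientation: [[0.0, 1.0, 0.001], [1.0, -0.0, 0.0], [0.0, 0.001, -1.0]]
wrist_force: [-0.5, 0.1, 5.2]
grip_width: 0.0162
```

Request:
servo_tool --moves '[[[0, 0, -0.5], [0, 0, 0]], [[0, 0, -0.8], [0, 0, 0]], [[0, 0, -1], [0, 0, 0]], [[0, 0, -1], [0, 0, 0]], [[0, 0, -1], [0, 0, 0]], [[0, 0, -1], [0, 0, 0]], [[0, 0, -1], [0, 0, 0]], [[0, 0, -1], [0, 0, 0]]]'

```text
t: 40.3
tcp_pos: [0.4931, 0.1879, 0.2364]
orientation: [[0.0, 1.0, -0.002], [1.0, -0.0, -0.001], [-0.001, -0.002, -1.0]]
wrist_force: [-0.1, 1.3, -2.5]
grip_width: 0.0158
```

Request:
servo_tool --moves '[[[-0.6, 0.4, 0], [0, 0, 0]], [[-1, 0.4, 0], [0, 0, 0]], [[-1, 0.4, 0], [0, 0, 0]], [[-1, 0.4, 0], [0, 0, 0]], [[-1, 0.4, 0], [0, 0, 0]], [[-1, 0.4, 0], [0, 0, 0]], [[-1, 0.4, 0], [0, 0, 0]], [[-1, 0.2, 0], [0, 0, 0]]]'

```text
t: 41.3
tcp_pos: [0.5685, -0.0037, 0.2341]
orientation: [[0.001, 1.0, -0.003], [1.0, -0.001, -0.0], [-0.0, -0.003, -1.0]]
wrist_force: [-0.0, 0.5, -2.4]
grip_width: 0.0159
```

Request:
servo_tool --moves '[[[-1, 0, 0], [0, 0, 0]], [[-1, 0, 0], [0, 0, 0]], [[-1, 0, 0], [0, 0, 0]], [[-1, 0, 0], [0, 0, 0]], [[-1, 0, 0], [0, 0, 0]], [[-1, 0, 0], [0, 0, 0]], [[-1, 0, 0], [0, 0, 0]], [[-1, 0, 0], [0, 0, 0]]]'

```text
t: 42.3
tcp_pos: [0.5676, -0.2032, 0.234]
orientation: [[0.001, 1.0, -0.004], [1.0, -0.001, 0.001], [0.001, -0.004, -1.0]]
wrist_force: [0.5, -0.5, -1.9]
grip_width: 0.0161
```

Request:
servo_tool --moves '[[[-0.8, 0, 0], [0, 0, 0]], [[-0.4, 0, 0], [0, 0, 0]], [[0, 0, 0], [0, 0, 0]]]'

```text
t: 42.68
tcp_pos: [0.5688, -0.2323, 0.2357]
orientation: [[0.001, 1.0, -0.001], [1.0, -0.001, 0.001], [0.001, -0.001, -1.0]]
wrist_force: [0.5, 0.8, -2.0]
grip_width: 0.0161
```

Run:
```python
from h import *
s=env.get_state();print(s['t'],s['tcp_pos'],s['wrist_force'],s['grip_width'])
im,c=shot('wrist','w8')
```

```text
42.675 [ 0.56879875 -0.23229904  0.23573568] [ 0.54891251  0.75516727 -1.99866491] 0.016123497166641607
```

View pics/w8.png

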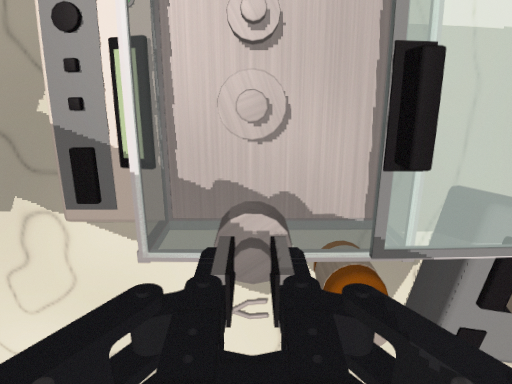

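500 (251,105) and 200 (254,10) stand upright on the pan; the third is clear of the right wall. Lowering.

Request:
servo_tool --moves '[[[0, 0, 0.8], [0, 0, 0]], [[0, 0, 0.8], [0, 0, 0]], [[0, 0, 0.8], [0, 0, 0]], [[0, 0, 0.8], [0, 0, 0]], [[0, 0, 0.6], [0, 0, 0]], [[0, 0, 0.3], [0, 0, 0]], [[0, 0, 0.14], [0, 0, 0]], [[0, 0, 0], [0, 0, 0]]]'

```text
t: 43.72
tcp_pos: [0.5695, -0.232, 0.1307]
orientation: [[0.0, 1.0, 0.001], [1.0, -0.0, -0.0], [-0.0, 0.001, -1.0]]
wrist_force: [-0.3, -0.2, -2.0]
grip_width: 0.016
```

Request:
servo_tool --moves '[[[0, 0, 0.06], [0, 0, 0]], [[0, 0, 0.04], [0, 0, 0]], [[0, 0, 0], [0, 0, 0]]]'

```text
t: 44.1
tcp_pos: [0.5692, -0.2319, 0.128]
orientation: [[0.0, 1.0, 0.0], [1.0, -0.0, -0.0], [-0.0, 0.0, -1.0]]
wrist_force: [-0.3, 0.4, -1.9]
grip_width: 0.0164
```

Request:
servo_tool --moves '[[[0, 0, 0.04], [0, 0, 0]], [[0, 0, 0.02], [0, 0, 0]], [[0, 0, 0.02], [0, 0, 0]], [[0, 0, 0], [0, 0, 0]]]'

```text
t: 44.6
tcp_pos: [0.5694, -0.2319, 0.1265]
orientation: [[0.0, 1.0, 0.001], [1.0, -0.0, -0.0], [-0.0, 0.001, -1.0]]
wrist_force: [-1.0, 0.2, 2.7]
grip_width: 0.0161
```

Request:
servo_tool --moves '[[[0, 0, 0], [0, 0, 0]], [[0, 0, 0], [0, 0, 0]], [[0, 0, 0], [0, 0, 0]], [[0, 0, -0.6], [0, 0, 0]], [[0, 0, -1], [0, 0, 0]], [[0, 0, -1], [0, 0, 0]], [[0, 0, -1], [0, 0, 0]], [[0, 0, -0.8], [0, 0, 0]]]' --claw 60

```text
t: 45.6
tcp_pos: [0.5696, -0.232, 0.2383]
orientation: [[0.0, 1.0, 0.002], [1.0, -0.0, -0.001], [-0.001, 0.002, -1.0]]
wrist_force: [0.3, -0.3, 0.2]
grip_width: 0.0511
```

Request:
servo_tool --moves '[[[0.62, 0.97, 0], [0, 0, 0]], [[0.62, 0.97, 0], [0, 0, 0]], [[0.62, 0.97, 0], [0, 0, 0]], [[0.62, 0.97, 0], [0, 0, 0]], [[0, 0, 0.8], [0, 0, 0]], [[0, 0, 0.8], [0, 0, 0]], [[0, 0, 0.8], [0, 0, 0]], [[0, 0, 0.1], [0, 0, 0]]]'

```text
t: 46.6
tcp_pos: [0.6636, -0.1698, 0.1696]
orientation: [[0.001, 1.0, -0.006], [1.0, -0.001, 0.002], [0.002, -0.006, -1.0]]
wrist_force: [-0.1, -0.0, 0.2]
grip_width: 0.051
```

Request:
servo_tool --moves '[[[0, 0, 0], [0, 0, 0]], [[0, 0, 0], [0, 0, 0]], [[0, 0, 0], [0, 0, 0]], [[0, 0, 0], [0, 0, 0]], [[0, 0, 0], [0, 0, 0]], [[0, 0, 0], [0, 0, 0]]]' --claw 0

```text
t: 47.35
tcp_pos: [0.6669, -0.1702, 0.1746]
orientation: [[0.0, 1.0, 0.002], [1.0, -0.0, -0.001], [-0.001, 0.002, -1.0]]
wrist_force: [0.5, -1.0, 5.2]
grip_width: 0.0132
```

Request:
servo_tool --moves '[[[0, -0.8, 0], [0, 0, 0]], [[0, -0.8, 0], [0, 0, 0]], [[0, -0.8, 0], [0, 0, 0]], [[0, -0.8, 0], [0, 0, 0]], [[0, -0.8, 0], [0, 0, 0]], [[0, -0.8, 0], [0, 0, 0]], [[0, -0.8, 0], [0, 0, 0]], [[0, -0.6, 0], [0, 0, 0]]]'

```text
t: 48.35
tcp_pos: [0.5118, -0.1703, 0.1746]
orientation: [[0.0, 1.0, 0.003], [1.0, -0.0, -0.001], [-0.001, 0.003, -1.0]]
wrist_force: [1.6, -1.3, 6.3]
grip_width: 0.0135
```

Request:
servo_tool --moves '[[[0, -0.2, 0], [0, 0, 0]], [[0, -0.1, 0], [0, 0, 0]], [[0, 0, 0], [0, 0, 0]]]'

```text
t: 48.72
tcp_pos: [0.5042, -0.1704, 0.1746]
orientation: [[0.0, 1.0, 0.002], [1.0, -0.0, -0.001], [-0.001, 0.002, -1.0]]
wrist_force: [-0.7, -2.0, 7.1]
grip_width: 0.013
```

Request:
servo_tool --moves '[[[0, -0.08, 0], [0, 0, 0]], [[0, -0.04, 0], [0, 0, 0]], [[0, 0, 0], [0, 0, 0]]]'

```text
t: 49.1
tcp_pos: [0.5026, -0.1704, 0.1746]
orientation: [[0.0, 1.0, 0.005], [1.0, -0.0, -0.001], [-0.001, 0.005, -1.0]]
wrist_force: [4.3, -2.2, 4.8]
grip_width: 0.013
```

Request:
servo_tool --moves '[[[0, 0, 0], [0, 0, 0]], [[0, 0, 0], [0, 0, 0]], [[0, 0, 0], [0, 0, 0]], [[0, 0, 0], [0, 0, 0]], [[0, 0, -1], [0, 0, 0]], [[0, 0, -1], [0, 0, 0]]]' --claw 60

```text
t: 49.85
tcp_pos: [0.5002, -0.1696, 0.2232]
orientation: [[0.0, 1.0, -0.002], [1.0, -0.0, 0.001], [0.001, -0.002, -1.0]]
wrist_force: [0.8, 0.8, 0.9]
grip_width: 0.0511
```

Request:
servo_tool --moves '[[[0.73, -0.85, 0], [0, 0, 0]], [[0.73, -0.85, 0], [0, 0, 0]], [[0.73, -0.85, 0], [0, 0, 0]], [[0.73, -0.85, 0], [0, 0, 0]], [[0, 0, 0], [0, 0, 0]]]' --claw 0

```text
t: 50.48
tcp_pos: [0.4145, -0.0959, 0.223]
orientation: [[-0.001, 1.0, -0.0], [1.0, 0.001, 0.0], [0.0, -0.0, -1.0]]
wrist_force: [-0.0, -1.2, 0.3]
grip_width: -0.0003
```

Request:
servo_tool --moves '[[[-0.03, 0.04, 0.9], [0, 0, 0]], [[0, 0, 0.9], [0, 0, 0]], [[0, 0, 0.9], [0, 0, 0]], [[0, 0, 0.9], [0, 0, 0]], [[0, 0, 0.9], [0, 0, 0]], [[0, 0, 0.7], [0, 0, 0]], [[0, 0, 0.2], [0, 0, 0]], [[0, 0, 0], [0, 0, 0]]]'

```text
t: 51.48
tcp_pos: [0.4171, -0.0978, 0.0883]
orientation: [[0.001, 1.0, -0.0], [1.0, -0.001, -0.0], [-0.0, -0.0, -1.0]]
wrist_force: [-0.8, 0.2, 0.2]
grip_width: -0.0
```

Request:
servo_tool --moves '[[[0, 0, 0.1], [0, 0, 0]], [[0, 0, 0], [0, 0, 0]]]'

```text
t: 51.72
tcp_pos: [0.4172, -0.0977, 0.0863]
orientation: [[0.0, 1.0, 0.001], [1.0, -0.0, -0.0], [-0.0, 0.001, -1.0]]
wrist_force: [-0.6, 0.3, -0.1]
grip_width: -0.0001
```

Request:
servo_tool --moves '[[[0, 0, 0.1], [0, 0, 0]], [[0, 0, 0.06], [0, 0, 0]], [[0, 0, 0], [0, 0, 0]]]'

```text
t: 52.1
tcp_pos: [0.4173, -0.0977, 0.0822]
orientation: [[0.0, 1.0, 0.001], [1.0, -0.0, -0.0], [-0.0, 0.001, -1.0]]
wrist_force: [-0.1, 0.1, 2.4]
grip_width: -0.0
```

Request:
servo_tool --moves '[[[0, 0, 0.04], [0, 0, 0]], [[0, 0, 0], [0, 0, 0]]]'

```text
t: 52.35
tcp_pos: [0.4174, -0.0977, 0.0819]
orientation: [[0.0, 1.0, 0.001], [1.0, -0.0, -0.0], [-0.0, 0.001, -1.0]]
wrist_force: [-2.1, 1.2, 10.6]
grip_width: -0.0002
```

Run:
```python
from h import *
im,c=shot('scene','sc9');cv2.imwrite('pics/sc9.png',cv2.resize(im[110:280,130:380,::-1],None,fx=3,fy=3,interpolation=2))
```

```text
(no output)
```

View pics/sc9.png

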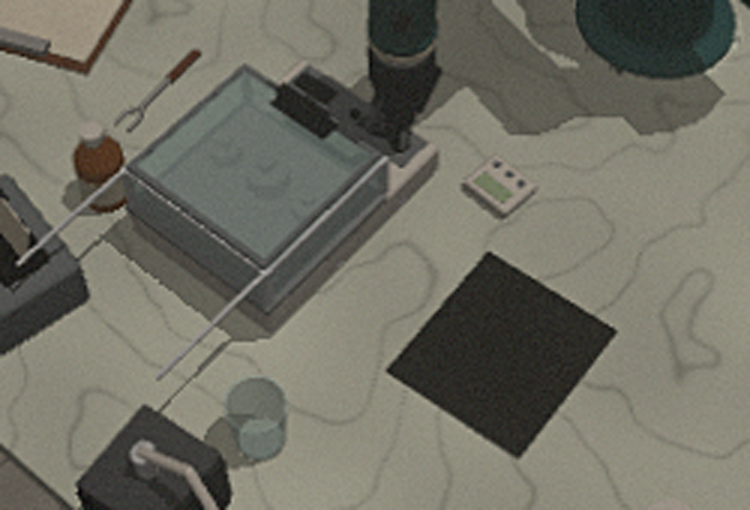

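Door shut, weights visible through the glass at about (228,150), (268,180), (307,205); PRINT bottomed at 10.6 N. Reopening the door.

Request:
servo_tool --moves '[[[0, 0, -1], [0, 0, 0]], [[0, 0, -1], [0, 0, 0]], [[0, 0, -1], [0, 0, 0]], [[0, 0, -1], [0, 0, 0]], [[0, 0, -1], [0, 0, 0]], [[0, 0, -1], [0, 0, 0]], [[-0.73, 0.85, 0], [0, 0, 0]], [[-0.73, 0.85, 0], [0, 0, 0]]]' --claw 60

```text
t: 53.4
tcp_pos: [0.4594, -0.1342, 0.2309]
orientation: [[-0.0, 1.0, 0.0], [1.0, 0.0, -0.0], [-0.0, 0.0, -1.0]]
wrist_force: [0.2, 0.8, -0.1]
grip_width: 0.0512
```

Request:
servo_tool --moves '[[[-0.73, 0.85, 0], [0, 0, 0]], [[-0.73, 0.87, 0], [0, 0, 0]], [[0, 0, 0.8], [0, 0, 0]], [[0, 0, 0.8], [0, 0, 0]], [[0, 0, 0.8], [0, 0, 0]], [[0, 0, 0], [0, 0, 0]]]'

```text
t: 54.15
tcp_pos: [0.5002, -0.1697, 0.1682]
orientation: [[0.0, 1.0, -0.005], [1.0, -0.0, 0.002], [0.002, -0.005, -1.0]]
wrist_force: [1.1, -0.3, -0.4]
grip_width: 0.0511
```

Request:
servo_tool --moves '[[[0, 0, 0], [0, 0, 0]], [[0, 0, 0], [0, 0, 0]], [[0, 0, 0], [0, 0, 0]], [[0, 0, 0], [0, 0, 0]], [[0, 0, 0], [0, 0, 0]], [[0, 0, 0], [0, 0, 0]]]' --claw 0

```text
t: 54.9
tcp_pos: [0.5029, -0.1708, 0.172]
orientation: [[0.0, 1.0, 0.002], [1.0, -0.0, -0.001], [-0.001, 0.002, -1.0]]
wrist_force: [0.1, 0.0, 6.1]
grip_width: 0.0132
```

Request:
servo_tool --moves '[[[0, 0.8, 0], [0, 0, 0]], [[0, 0.8, 0], [0, 0, 0]], [[0, 0.8, 0], [0, 0, 0]], [[0, 0.8, 0], [0, 0, 0]], [[0, 0.8, 0], [0, 0, 0]], [[0, 0.8, 0], [0, 0, 0]], [[0, 0.8, 0], [0, 0, 0]], [[0, 0.6, 0], [0, 0, 0]]]'

```text
t: 55.9
tcp_pos: [0.6582, -0.1706, 0.1721]
orientation: [[0.0, 1.0, 0.001], [1.0, -0.0, -0.0], [-0.0, 0.001, -1.0]]
wrist_force: [-2.0, 0.5, 6.3]
grip_width: 0.0132
```

Request:
servo_tool --moves '[[[0, 0.24, 0], [0, 0, 0]], [[0, 0.1, 0], [0, 0, 0]], [[0, 0, 0], [0, 0, 0]]]'

```text
t: 56.28
tcp_pos: [0.6667, -0.1706, 0.1721]
orientation: [[0.0, 1.0, 0.002], [1.0, -0.0, -0.0], [-0.0, 0.002, -1.0]]
wrist_force: [-0.6, -0.1, 4.2]
grip_width: 0.0135
```

Request:
servo_tool --moves '[[[0, 0, 0], [0, 0, 0]], [[0, 0, 0], [0, 0, 0]], [[0, 0, 0], [0, 0, 0]], [[0, 0, -1], [0, 0, 0]], [[0, 0, -1], [0, 0, 0]], [[-0.7, -0.7, -1], [0, 0, 0]], [[-0.7, -0.7, -1], [0, 0, 0]], [[-0.7, -0.7, -1], [0, 0, 0]]]' --claw 60

```text
t: 57.28
tcp_pos: [0.6124, -0.2235, 0.2963]
orientation: [[0.0, 1.0, -0.0], [1.0, -0.0, 0.0], [0.0, -0.0, -1.0]]
wrist_force: [0.2, 0.8, 0.0]
grip_width: 0.0511
```

Request:
servo_tool --moves '[[[-0.7, -0.7, -1], [0, 0, 0]], [[0, -1, 0], [0, 0, 0]], [[0, 0, 0], [0, 0, 0]], [[0, 0, 0], [0, 0, 0]]]'

```text
t: 57.78
tcp_pos: [0.5708, -0.2404, 0.3204]
orientation: [[0.0, 1.0, -0.0], [1.0, -0.0, 0.0], [0.0, -0.0, -1.0]]
wrist_force: [0.2, -0.1, 0.0]
grip_width: 0.0514
```

Run:
```python
from h import *
im,c=shot('wrist','w10');s=env.get_state();print(s['t'],s['tcp_pos'])
print('expect knob tops',proj(c,[[.568,-.169,.121],[.569,-.105,.111],[.569,-.232,.111]]).round(1).tolist())
```

```text
57.825 [ 0.57102153 -0.24027824  0.32018934]
expect knob tops [[250.0, 93.0], [251.2, 18.9], [251.1, 160.1]]
```

View pics/w10.png

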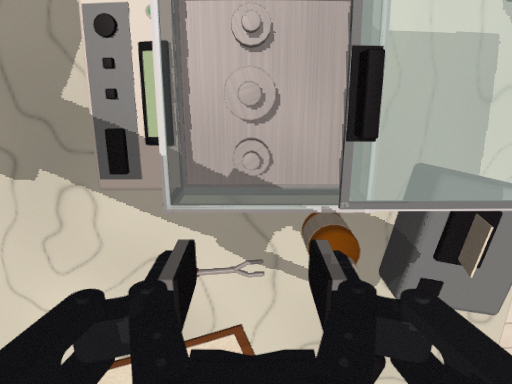

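All three weights are exactly where placed: px (250,94), (251,20), (250,160). Picking the right-hand 200.

Request:
servo_tool --moves '[[[0.33, -0.06, 1], [0, 0, 0]], [[0, 0, 1], [0, 0, 0]], [[0, 0, 1], [0, 0, 0]], [[0, 0, 1], [0, 0, 0]], [[0, 0, 1], [0, 0, 0]], [[0, 0, 1], [0, 0, 0]], [[0, 0, 1], [0, 0, 0]], [[0, 0, 0.7], [0, 0, 0]]]'

```text
t: 58.82
tcp_pos: [0.569, -0.2316, 0.1261]
orientation: [[-0.0, 1.0, -0.002], [1.0, 0.0, 0.001], [0.001, -0.002, -1.0]]
wrist_force: [-0.5, -0.3, -1.2]
grip_width: 0.051
```

Request:
servo_tool --moves '[[[0, 0, 0], [0, 0, 0]], [[0, 0, 0], [0, 0, 0]]]'

```text
t: 59.08
tcp_pos: [0.5699, -0.2325, 0.1291]
orientation: [[0.0, 1.0, 0.001], [1.0, -0.0, -0.001], [-0.001, 0.001, -1.0]]
wrist_force: [-0.3, -0.4, 0.6]
grip_width: 0.0509
```

Request:
servo_tool --moves '[[[0, 0, 0], [0, 0, 0]], [[0, 0, 0], [0, 0, 0]], [[0, 0, 0], [0, 0, 0]], [[0, 0, 0], [0, 0, 0]], [[0, 0, 0], [0, 0, 0]], [[0, 0, 0], [0, 0, 0]]]' --claw 0

```text
t: 59.82
tcp_pos: [0.5697, -0.2326, 0.1296]
orientation: [[0.0, 1.0, 0.001], [1.0, -0.0, -0.001], [-0.001, 0.001, -1.0]]
wrist_force: [-1.3, 0.3, 6.9]
grip_width: 0.0155
```

Request:
servo_tool --moves '[[[0, 0, -0.4], [0, 0, 0]], [[0, 0, -0.8], [0, 0, 0]], [[0, 0, -0.8], [0, 0, 0]], [[0, 0, -0.8], [0, 0, 0]], [[0, 0, -0.8], [0, 0, 0]], [[0, 0, -0.4], [0, 0, 0]]]'

```text
t: 60.58
tcp_pos: [0.5699, -0.2326, 0.2308]
orientation: [[0.0, 1.0, 0.003], [1.0, -0.0, -0.001], [-0.001, 0.003, -1.0]]
wrist_force: [1.1, -1.1, -2.2]
grip_width: 0.0159
```

Request:
servo_tool --moves '[[[0.6, 0, 0], [0, 0, 0]], [[1, 0, 0], [0, 0, 0]], [[1, 0, 0], [0, 0, 0]], [[1, 0, 0], [0, 0, 0]], [[1, 0, 0], [0, 0, 0]], [[1, 0, 0], [0, 0, 0]], [[1, -0.4, 0], [0, 0, 0]], [[1, -0.4, 0], [0, 0, 0]]]'

```text
t: 61.58
tcp_pos: [0.5478, -0.0404, 0.2268]
orientation: [[-0.0, 1.0, -0.003], [1.0, 0.0, 0.001], [0.001, -0.003, -1.0]]
wrist_force: [0.0, 0.7, -2.3]
grip_width: 0.0157
```

Request:
servo_tool --moves '[[[1, -0.4, 0], [0, 0, 0]], [[1, -0.4, 0], [0, 0, 0]], [[1, -0.4, 0], [0, 0, 0]], [[1, -0.4, 0], [0, 0, 0]], [[1, -0.4, 0], [0, 0, 0]], [[1, -0.4, 0], [0, 0, 0]], [[1, 0, 0], [0, 0, 0]], [[1, 0, 0], [0, 0, 0]]]'

```text
t: 62.58
tcp_pos: [0.4876, 0.159, 0.227]
orientation: [[-0.0, 1.0, -0.002], [1.0, 0.0, -0.0], [-0.0, -0.002, -1.0]]
wrist_force: [0.8, -0.6, -2.1]
grip_width: 0.0158
```

Request:
servo_tool --moves '[[[1, 0, 0], [0, 0, 0]], [[0.7, 0, 0], [0, 0, 0]], [[0, 0, 1], [0, 0, 0]], [[0, 0, 1], [0, 0, 0]], [[0, 0, 1], [0, 0, 0]], [[0, 0, 1], [0, 0, 0]], [[0, 0, 1], [0, 0, 0]], [[0, 0, 1], [0, 0, 0]]]'

```text
t: 63.58
tcp_pos: [0.4885, 0.2003, 0.077]
orientation: [[0.0, 1.0, -0.001], [1.0, -0.0, -0.0], [-0.0, -0.001, -1.0]]
wrist_force: [0.2, 0.8, -2.0]
grip_width: 0.0156
```

Request:
servo_tool --moves '[[[0, 0, 0.4], [0, 0, 0]], [[0, 0, 0.2], [0, 0, 0]], [[0, 0, 0], [0, 0, 0]]]'

```text
t: 63.95
tcp_pos: [0.4895, 0.2004, 0.0636]
orientation: [[0.0, 1.0, 0.0], [1.0, -0.0, 0.0], [0.0, 0.0, -1.0]]
wrist_force: [0.6, 0.8, -1.9]
grip_width: 0.0157
```

Request:
servo_tool --moves '[[[0, 0, 0.16], [0, 0, 0]], [[0, 0, 0.04], [0, 0, 0]], [[0, 0, 0.02], [0, 0, 0]], [[0, 0, 0], [0, 0, 0]]]'

```text
t: 64.45
tcp_pos: [0.4893, 0.2002, 0.0579]
orientation: [[0.0, 1.0, 0.0], [1.0, -0.0, 0.0], [0.0, 0.0, -1.0]]
wrist_force: [0.2, 0.9, -1.7]
grip_width: 0.0159
```

Request:
servo_tool --moves '[[[0, 0, 0.03], [0, 0, 0]], [[0, 0, 0], [0, 0, 0]]]'

```text
t: 64.7
tcp_pos: [0.4895, 0.2003, 0.0576]
orientation: [[0.0, 1.0, 0.0], [1.0, -0.0, 0.0], [0.0, 0.0, -1.0]]
wrist_force: [-2.1, -1.1, 3.8]
grip_width: 0.0156
```

Request:
servo_tool --moves '[[[0, 0, 0], [0, 0, 0]], [[0, 0, 0], [0, 0, 0]], [[0, 0, 0], [0, 0, 0]], [[0, 0, -0.6], [0, 0, 0]], [[0, 0, -1], [0, 0, 0]], [[0, 0, -1], [0, 0, 0]], [[0, 0, -1], [0, 0, 0]], [[0, 0, -1], [0, 0, 0]]]' --claw 60

```text
t: 65.7
tcp_pos: [0.4895, 0.2003, 0.1741]
orientation: [[0.0, 1.0, 0.001], [1.0, -0.0, 0.0], [0.0, 0.001, -1.0]]
wrist_force: [0.5, -0.3, -0.5]
grip_width: 0.0516
```

Request:
servo_tool --moves '[[[-1, 0.4, -1], [0, 0, 0]], [[-1, 0.4, -1], [0, 0, 0]], [[-1, 0.4, -1], [0, 0, 0]], [[-1, 0.4, -1], [0, 0, 0]], [[-1, 0.4, -1], [0, 0, 0]], [[-1, 0.4, -0.9], [0, 0, 0]], [[-1, 0.4, 0], [0, 0, 0]], [[-1, 0.46, 0], [0, 0, 0]]]'

```text
t: 66.7
tcp_pos: [0.5711, -0.0007, 0.3215]
orientation: [[0.0, 1.0, 0.003], [1.0, -0.0, -0.0], [-0.0, 0.003, -1.0]]
wrist_force: [0.5, -0.6, -0.3]
grip_width: 0.051
```

Request:
servo_tool --moves '[[[-1, 0, 0], [0, 0, 0]], [[-1, 0, 0], [0, 0, 0]], [[-1, 0, 0], [0, 0, 0]], [[-1, 0, 0], [0, 0, 0]], [[-1, 0, 0], [0, 0, 0]], [[-1, 0, 0], [0, 0, 0]], [[-1, 0, 0], [0, 0, 0]], [[-1, 0, 0], [0, 0, 0]]]'

```text
t: 67.7
tcp_pos: [0.5705, -0.2006, 0.3208]
orientation: [[0.0, 1.0, 0.001], [1.0, -0.0, -0.0], [-0.0, 0.001, -1.0]]
wrist_force: [0.3, 0.1, -0.3]
grip_width: 0.0508
```

Request:
servo_tool --moves '[[[-1, 0, 0], [0, 0, 0]], [[-0.6, 0, 0], [0, 0, 0]], [[0, 0, 0], [0, 0, 0]], [[0, 0, 0], [0, 0, 0]]]'

```text
t: 68.2
tcp_pos: [0.5706, -0.2391, 0.3197]
orientation: [[0.0, 1.0, 0.0], [1.0, -0.0, 0.0], [0.0, 0.0, -1.0]]
wrist_force: [-0.5, -0.2, 0.1]
grip_width: 0.051
```

Run:
```python
from h import *
im,c=shot('wrist','w11');s=env.get_state();print(s['t'],s['tcp_pos'])
K=[[.568,-.169,.121],[.569,-.105,.111]]
c0=dict(np.load('pics/w10.npz'));a=cv2.cvtColor(cv2.imread('pics/w10.png'),6);b=cv2.cvtColor(im,7)
for k in K:
    p=proj(c0,[k])[0];q=proj(c,[k])[0];r=20
    x,y=p.round().astype(int);t=a[max(0,y-r):y+r,x-r:x+r]
    m=cv2.matchTemplate(b,t,cv2.TM_CCOEFF_NORMED);_,v,_,l=cv2.minMaxLoc(m)
    hit=[l[0]+p[0]-(x-r),l[1]+p[1]-max(0,y-r)]
    print(v,q,hit,plane(c,[hit],k[2])[0].round(4))
```

```text
68.25 [ 0.57066099 -0.23896523  0.31969321]
0.9385873675346375 [250.2023036   94.54392328] [np.float64(249.97378848727544), np.float64(95.03699305910911)] [ 0.5678 -0.1694  0.121 ]
0.9060616493225098 [251.40170678  20.33394859] [np.float64(251.1505306658529), np.float64(20.893737536920895)] [ 0.5688 -0.1055  0.111 ]
```

Request:
servo_tool --moves '[[[0.93, -0.1, 0.9], [0, 0, 0]], [[0.93, 0, 0.9], [0, 0, 0]], [[0.93, 0, 0.9], [0, 0, 0]], [[0, 0, 1], [0, 0, 0]], [[0, 0, 1], [0, 0, 0]], [[0, 0, 1], [0, 0, 0]], [[0, 0, 0.9], [0, 0, 0]], [[0, 0, 0.75], [0, 0, 0]]]'

```text
t: 69.25
tcp_pos: [0.568, -0.1691, 0.1349]
orientation: [[-0.001, 1.0, -0.0], [1.0, 0.001, 0.0], [0.0, -0.0, -1.0]]
wrist_force: [-0.2, -0.2, 0.3]
grip_width: 0.0514
```

Request:
servo_tool --moves '[[[0, 0, 0], [0, 0, 0]], [[0, 0, 0], [0, 0, 0]]]'

```text
t: 69.5
tcp_pos: [0.5688, -0.17, 0.1366]
orientation: [[0.0, 1.0, 0.001], [1.0, -0.0, -0.0], [-0.0, 0.001, -1.0]]
wrist_force: [0.2, -0.3, 0.7]
grip_width: 0.0511
```

Request:
servo_tool --moves '[[[0, 0, 0], [0, 0, 0]], [[0, 0, 0], [0, 0, 0]], [[0, 0, 0], [0, 0, 0]], [[0, 0, 0], [0, 0, 0]], [[0, 0, 0], [0, 0, 0]], [[0, 0, 0], [0, 0, 0]]]' --claw 0 --squeeze 40

```text
t: 70.25
tcp_pos: [0.5685, -0.1704, 0.137]
orientation: [[0.0, 1.0, 0.001], [1.0, -0.0, -0.001], [-0.001, 0.001, -1.0]]
wrist_force: [-2.9, 0.5, 6.5]
grip_width: 0.0199
```

Request:
servo_tool --moves '[[[0, 0, -0.4], [0, 0, 0]], [[0, 0, -0.8], [0, 0, 0]], [[0, 0, -0.8], [0, 0, 0]], [[0, 0, -0.8], [0, 0, 0]], [[0, 0, -0.8], [0, 0, 0]], [[0, 0, -0.4], [0, 0, 0]]]'

```text
t: 71.0
tcp_pos: [0.569, -0.1704, 0.2383]
orientation: [[0.0, 1.0, 0.003], [1.0, -0.0, -0.001], [-0.001, 0.003, -1.0]]
wrist_force: [0.3, 0.4, -5.4]
grip_width: 0.0198
```

Request:
servo_tool --moves '[[[0.6, 0, 0], [0, 0, 0]], [[1, 0, 0], [0, 0, 0]], [[1, 0, 0], [0, 0, 0]], [[1, 0, 0], [0, 0, 0]], [[1, 0, 0], [0, 0, 0]], [[1, -0.4, 0], [0, 0, 0]], [[1, -0.4, 0], [0, 0, 0]], [[1, -0.4, 0], [0, 0, 0]]]'

```text
t: 72.0
tcp_pos: [0.5367, 0.0218, 0.2343]
orientation: [[-0.0, 1.0, -0.003], [1.0, 0.0, 0.001], [0.001, -0.003, -1.0]]
wrist_force: [-0.4, 0.1, -5.6]
grip_width: 0.0196
```

Request:
servo_tool --moves '[[[1, -0.36, 0], [0, 0, 0]], [[1, 0, 0], [0, 0, 0]], [[1, 0, 0], [0, 0, 0]], [[0.7, 0, 0], [0, 0, 0]], [[0.3, 0, 1], [0, 0, 0]], [[0, 0, 1], [0, 0, 0]], [[0, 0, 1], [0, 0, 0]], [[0, 0, 1], [0, 0, 0]]]'

```text
t: 73.0
tcp_pos: [0.5286, 0.1203, 0.1344]
orientation: [[0.0, 1.0, -0.001], [1.0, -0.0, -0.0], [-0.0, -0.001, -1.0]]
wrist_force: [0.7, -0.7, -5.6]
grip_width: 0.0195
```

Request:
servo_tool --moves '[[[0, 0, 1], [0, 0, 0]], [[0, 0, 1], [0, 0, 0]], [[0, 0, 0.6], [0, 0, 0]], [[0, 0, 0.16], [0, 0, 0]], [[0, 0, 0], [0, 0, 0]], [[0, 0, 0], [0, 0, 0]]]'

```text
t: 73.75
tcp_pos: [0.5303, 0.1202, 0.068]
orientation: [[0.0, 1.0, 0.002], [1.0, -0.0, 0.0], [0.0, 0.002, -1.0]]
wrist_force: [0.7, -0.7, -5.1]
grip_width: 0.0193
```

Request:
servo_tool --moves '[[[0, 0, 0.06], [0, 0, 0]], [[0, 0, 0.04], [0, 0, 0]], [[0, 0, 0.04], [0, 0, 0]], [[0, 0, 0], [0, 0, 0]]]'

```text
t: 74.25
tcp_pos: [0.5297, 0.1201, 0.0651]
orientation: [[0.0, 1.0, 0.001], [1.0, -0.0, 0.0], [0.0, 0.001, -1.0]]
wrist_force: [-5.0, -1.3, 7.2]
grip_width: 0.0197
```

Request:
servo_tool --moves '[[[0, 0, 0], [0, 0, 0]], [[0, 0, 0], [0, 0, 0]], [[0, 0, 0], [0, 0, 0]], [[0, 0, -0.6], [0, 0, 0]], [[0, 0, -1], [0, 0, 0]], [[0, 0, -1], [0, 0, 0]], [[0, 0, -1], [0, 0, 0]], [[0, 0, -1], [0, 0, 0]]]' --claw 60

```text
t: 75.25
tcp_pos: [0.5295, 0.12, 0.1803]
orientation: [[0.0, 1.0, 0.001], [1.0, -0.0, 0.0], [0.0, 0.001, -1.0]]
wrist_force: [-0.1, 0.1, 0.1]
grip_width: 0.051
```

Request:
servo_tool --moves '[[[-1, 0.4, -1], [0, 0, 0]], [[-1, 0.4, -1], [0, 0, 0]], [[-1, 0.4, -1], [0, 0, 0]], [[-1, 0.4, -1], [0, 0, 0]], [[-1, 0, -1], [0, 0, 0]], [[-1, 0, -0.6], [0, 0, 0]], [[-1, 0, 0], [0, 0, 0]], [[-1, 0, 0], [0, 0, 0]]]'

```text
t: 76.25
tcp_pos: [0.5692, -0.0809, 0.3199]
orientation: [[0.0, 1.0, 0.002], [1.0, -0.0, -0.0], [-0.0, 0.002, -1.0]]
wrist_force: [0.4, 0.3, -0.1]
grip_width: 0.0515
```

Request:
servo_tool --moves '[[[-1, 0, 0], [0, 0, 0]], [[-1, 0, 0], [0, 0, 0]], [[-1, 0, 0], [0, 0, 0]], [[-1, 0, 0], [0, 0, 0]], [[0, 0, 0], [0, 0, 0]], [[0, 0, 0], [0, 0, 0]]]'

```text
t: 77.0
tcp_pos: [0.5691, -0.1797, 0.3189]
orientation: [[0.001, 1.0, 0.001], [1.0, -0.001, 0.0], [0.0, 0.001, -1.0]]
wrist_force: [-0.1, 0.5, -0.9]
grip_width: 0.0514
```

Run:
```python
from h import *
im,c=shot('wrist','w12');s=env.get_state();print(s['t'],s['tcp_pos'])
c0=dict(np.load('pics/w10.npz'));a=cv2.cvtColor(cv2.imread('pics/w10.png'),6);b=cv2.cvtColor(im,7)
for k in [[.569,-.105,.111]]:
    p=proj(c0,[k])[0];q=proj(c,[k])[0];r=18
    x,y=p.round().astype(int);t=a[y-r:y+r,x-r:x+r]
    m=cv2.matchTemplate(b,t,cv2.TM_CCOEFF_NORMED);_,v,_,l=cv2.minMaxLoc(m)
    hit=[l[0]+p[0]-(x-r),l[1]+p[1]-(y-r)]
    print(v,q,hit,plane(c,[hit],k[2])[0].round(4))
```

```text
77.05 [ 0.56912189 -0.17936879  0.31876252]
0.7490363121032715 [252.86239206  89.39358564] [np.float64(253.1505306658529), np.float64(86.8937375369209)] [ 0.5693 -0.1028  0.111 ]
```

Request:
servo_tool --moves '[[[1, 0, 0.9], [0, 0, 0]], [[1, 0, 0.9], [0, 0, 0]], [[1, 0, 0.9], [0, 0, 0]], [[0, 0, 1], [0, 0, 0]], [[0, 0, 1], [0, 0, 0]], [[0, 0, 1], [0, 0, 0]], [[0, 0, 1], [0, 0, 0]], [[0, 0, 0.9], [0, 0, 0]]]'

```text
t: 78.05
tcp_pos: [0.569, -0.1039, 0.1277]
orientation: [[-0.001, 1.0, -0.0], [1.0, 0.001, 0.0], [0.0, -0.0, -1.0]]
wrist_force: [-0.5, 0.3, 0.1]
grip_width: 0.0511
```

Request:
servo_tool --moves '[[[0, 0, 0], [0, 0, 0]], [[0, 0, 0], [0, 0, 0]]]'

```text
t: 78.3
tcp_pos: [0.5698, -0.1046, 0.1293]
orientation: [[-0.0, 1.0, 0.001], [1.0, 0.0, -0.0], [-0.0, 0.001, -1.0]]
wrist_force: [0.6, 0.6, -0.3]
grip_width: 0.0512
```

Request:
servo_tool --moves '[[[0, 0, 0], [0, 0, 0]], [[0, 0, 0], [0, 0, 0]], [[0, 0, 0], [0, 0, 0]], [[0, 0, 0], [0, 0, 0]], [[0, 0, 0], [0, 0, 0]], [[0, 0, 0], [0, 0, 0]]]' --claw 0 --squeeze 30

```text
t: 79.05
tcp_pos: [0.5697, -0.1052, 0.1295]
orientation: [[0.001, 1.0, 0.001], [1.0, -0.001, -0.0], [-0.0, 0.001, -1.0]]
wrist_force: [-2.4, 0.1, 6.1]
grip_width: 0.0157
```

Request:
servo_tool --moves '[[[0, 0, -0.4], [0, 0, 0]], [[0, 0, -0.8], [0, 0, 0]], [[0, 0, -0.8], [0, 0, 0]], [[0, 0, -0.8], [0, 0, 0]], [[0, 0, -0.8], [0, 0, 0]], [[0, 0, -0.4], [0, 0, 0]]]'

```text
t: 79.8
tcp_pos: [0.57, -0.1053, 0.2307]
orientation: [[0.0, 1.0, 0.003], [1.0, -0.0, -0.001], [-0.001, 0.003, -1.0]]
wrist_force: [-0.2, -0.1, -2.1]
grip_width: 0.016
```

Request:
servo_tool --moves '[[[0.6, 0, 0], [0, 0, 0]], [[1, 0.2, 0], [0, 0, 0]], [[1, 0.2, 0], [0, 0, 0]], [[1, 0.2, 0], [0, 0, 0]], [[1, 0, 0], [0, 0, 0]], [[1, 0, 0], [0, 0, 0]], [[1, 0, 0], [0, 0, 0]], [[1, 0, 0], [0, 0, 0]]]'

```text
t: 80.8
tcp_pos: [0.583, 0.0867, 0.2267]
orientation: [[-0.0, 1.0, -0.003], [1.0, 0.0, 0.0], [0.0, -0.003, -1.0]]
wrist_force: [0.4, 0.4, -2.1]
grip_width: 0.016
```

Request:
servo_tool --moves '[[[0.8, 0, 0], [0, 0, 0]], [[0.4, 0, 0], [0, 0, 0]], [[0, 0, 0], [0, 0, 0]]]'

```text
t: 81.18
tcp_pos: [0.584, 0.1155, 0.2279]
orientation: [[-0.001, 1.0, -0.001], [1.0, 0.001, -0.0], [-0.0, -0.001, -1.0]]
wrist_force: [-0.2, 0.1, -2.3]
grip_width: 0.0158
```

```bash
python3 wt.py w13
```

```text
81.225 [0.5841 0.1149 0.228 ]
[150.4  79. ] [129, 58, 44, 43, 1512] D 0.0409 mid-height [0.4881 0.2004 0.0138] centroid [0.4877 0.2    0.0138]
[195.3 163.2] [168, 136, 54, 56, 2348] D 0.0527 mid-height [0.528  0.1208 0.0186] centroid [0.5276 0.1206 0.0186]
[250. 206.] [223, 198, 55, 15, 547] D 0.0553 mid-height [0.581  0.0714 0.0186] centroid [0.581  0.0768 0.0186]
```

Request:
servo_tool --moves '[[[1, 0, 0], [0, 0, 0]], [[1, 0, 0], [0, 0, 0]], [[1, 0, 0.6], [0, 0, 0]], [[0, 0, 1], [0, 0, 0]], [[0, 0, 1], [0, 0, 0]], [[0, 0, 1], [0, 0, 0]], [[0, 0, 1], [0, 0, 0]], [[0, 0, 1], [0, 0, 0]]]'

```text
t: 82.22
tcp_pos: [0.5847, 0.1888, 0.0876]
orientation: [[0.002, 1.0, 0.0], [1.0, -0.002, -0.0], [-0.0, 0.0, -1.0]]
wrist_force: [1.0, -0.4, -2.2]
grip_width: 0.0157
```

Request:
servo_tool --moves '[[[0, 0, 0.6], [0, 0, 0]], [[0, 0, 0.3], [0, 0, 0]], [[0, 0, 0.1], [0, 0, 0]], [[0, 0, 0], [0, 0, 0]], [[0, 0, 0], [0, 0, 0]]]'

```text
t: 82.85
tcp_pos: [0.585, 0.1902, 0.0643]
orientation: [[0.0, 1.0, 0.002], [1.0, -0.0, 0.0], [0.0, 0.002, -1.0]]
wrist_force: [-0.6, -0.4, -2.0]
grip_width: 0.0157
```

Request:
servo_tool --moves '[[[0, 0, 0.16], [0, 0, 0]], [[0, 0, 0.06], [0, 0, 0]], [[0, 0, 0.03], [0, 0, 0]], [[0, 0, 0.03], [0, 0, 0]], [[0, 0, 0], [0, 0, 0]]]'

```text
t: 83.48
tcp_pos: [0.5842, 0.19, 0.0576]
orientation: [[0.0, 1.0, -0.0], [1.0, -0.0, -0.0], [-0.0, -0.0, -1.0]]
wrist_force: [-4.3, 0.1, 8.2]
grip_width: 0.0155
```

Request:
servo_tool --moves '[[[0, 0, 0], [0, 0, 0]], [[0, 0, 0], [0, 0, 0]], [[0, 0, 0], [0, 0, 0]], [[0, 0, -0.6], [0, 0, 0]], [[0, 0, -1], [0, 0, 0]], [[0, 0, -1], [0, 0, 0]], [[0, 0, -1], [0, 0, 0]], [[0, 0, -1], [0, 0, 0]]]' --claw 60

```text
t: 84.48
tcp_pos: [0.5846, 0.19, 0.1733]
orientation: [[0.0, 1.0, 0.001], [1.0, -0.0, 0.0], [0.0, 0.001, -1.0]]
wrist_force: [-0.0, -1.2, 0.4]
grip_width: 0.0515
```

Request:
servo_tool --moves '[[[-1, 0.3, -0.8], [0, 0, 0]], [[-1, 0.5, -0.8], [0, 0, 0]], [[-1, 0.5, -0.8], [0, 0, 0]], [[-1, 0.5, 0], [0, 0, 0]], [[-1, 0.5, 0], [0, 0, 0]], [[-1, 0.5, 0], [0, 0, 0]], [[-1, 0.5, 0], [0, 0, 0]], [[-1, 0, 0], [0, 0, 0]]]'

```text
t: 85.48
tcp_pos: [0.6674, -0.0111, 0.2322]
orientation: [[0.0, 1.0, 0.001], [1.0, -0.0, -0.0], [-0.0, 0.001, -1.0]]
wrist_force: [-0.7, -0.1, 0.7]
grip_width: 0.0512
```

Request:
servo_tool --moves '[[[-1, 0, 0], [0, 0, 0]], [[-1, 0, 0], [0, 0, 0]], [[-1, 0, 0], [0, 0, 0]], [[-1, 0, 0], [0, 0, 0]], [[-1, 0, 0], [0, 0, 0]], [[-1, 0, 0], [0, 0, 0]], [[-0.4, 0, 0], [0, 0, 0]], [[0, 0, 0], [0, 0, 0]]]'

```text
t: 86.48
tcp_pos: [0.6666, -0.1708, 0.2311]
orientation: [[0.002, 1.0, -0.0], [1.0, -0.002, 0.0], [0.0, -0.0, -1.0]]
wrist_force: [-0.5, 0.2, 0.3]
grip_width: 0.0512
```

Request:
servo_tool --moves '[[[0, 0, 0.8], [0, 0, 0]], [[0, 0, 0.8], [0, 0, 0]], [[0, 0, 0.7], [0, 0, 0]], [[0, 0, 0], [0, 0, 0]]]'

```text
t: 86.98
tcp_pos: [0.6648, -0.169, 0.1701]
orientation: [[-0.0, 1.0, -0.006], [1.0, 0.0, 0.002], [0.002, -0.006, -1.0]]
wrist_force: [0.1, -0.5, -0.8]
grip_width: 0.0512
```

Request:
servo_tool --moves '[[[0, 0, 0], [0, 0, 0]], [[0, 0, 0], [0, 0, 0]], [[0, 0, 0], [0, 0, 0]], [[0, 0, 0], [0, 0, 0]], [[0, 0, 0], [0, 0, 0]], [[0, 0, 0], [0, 0, 0]]]' --claw 0

```text
t: 87.72
tcp_pos: [0.6674, -0.1702, 0.1751]
orientation: [[0.0, 1.0, 0.002], [1.0, -0.0, -0.001], [-0.001, 0.002, -1.0]]
wrist_force: [0.4, 0.9, 5.3]
grip_width: 0.0129
```

Request:
servo_tool --moves '[[[0, -0.8, 0], [0, 0, 0]], [[0, -0.8, 0], [0, 0, 0]], [[0, -0.8, 0], [0, 0, 0]], [[0, -0.8, 0], [0, 0, 0]], [[0, -0.8, 0], [0, 0, 0]], [[0, -0.8, 0], [0, 0, 0]], [[0, -0.8, 0], [0, 0, 0]], [[0, -0.6, 0], [0, 0, 0]]]'

```text
t: 88.72
tcp_pos: [0.5122, -0.1704, 0.175]
orientation: [[0.0, 1.0, 0.003], [1.0, -0.0, -0.001], [-0.001, 0.003, -1.0]]
wrist_force: [2.3, 0.4, 5.7]
grip_width: 0.0131
```

Request:
servo_tool --moves '[[[0, -0.24, 0], [0, 0, 0]], [[0, -0.1, 0], [0, 0, 0]], [[0, -0.06, 0], [0, 0, 0]], [[0, 0, 0], [0, 0, 0]]]'

```text
t: 89.22
tcp_pos: [0.5026, -0.1704, 0.175]
orientation: [[0.0, 1.0, 0.003], [1.0, -0.0, -0.001], [-0.001, 0.003, -1.0]]
wrist_force: [0.7, 0.4, 6.0]
grip_width: 0.0131
```

Request:
servo_tool --moves '[[[0, -0.04, 0], [0, 0, 0]], [[0, 0, 0], [0, 0, 0]]]'

```text
t: 89.48
tcp_pos: [0.5025, -0.1704, 0.175]
orientation: [[0.0, 1.0, 0.005], [1.0, -0.0, -0.001], [-0.001, 0.005, -1.0]]
wrist_force: [4.9, 0.2, 5.2]
grip_width: 0.013
```

Request:
servo_tool --moves '[[[0, 0, 0], [0, 0, 0]], [[0, 0, 0], [0, 0, 0]], [[0, 0, 0], [0, 0, 0]], [[0, 0, 0], [0, 0, 0]], [[0, 0, -1], [0, 0, 0]], [[0, 0, -1], [0, 0, 0]], [[0, 0, -1], [0, 0, 0]], [[0, 0, -1], [0, 0, 0]]]' --claw 60

```text
t: 90.48
tcp_pos: [0.5004, -0.17, 0.2744]
orientation: [[0.0, 1.0, -0.0], [1.0, -0.0, 0.0], [0.0, -0.0, -1.0]]
wrist_force: [0.1, -0.2, -0.5]
grip_width: 0.0513
```

Request:
servo_tool --moves '[[[1, 0, -1], [0, 0, 0]], [[1, 0, -1], [0, 0, 0]], [[1, 0, -1], [0, 0, 0]], [[1, 0, -1], [0, 0, 0]], [[1, 0, -0.5], [0, 0, 0]], [[1, 0, 0], [0, 0, 0]], [[1, 0, 0], [0, 0, 0]], [[1, 0, 0], [0, 0, 0]]]'

```text
t: 91.48
tcp_pos: [0.5005, 0.0307, 0.3862]
orientation: [[0.0, 1.0, -0.0], [1.0, -0.0, -0.0], [-0.0, -0.0, -1.0]]
wrist_force: [-0.0, -0.6, -1.6]
grip_width: 0.0512
```

Request:
servo_tool --moves '[[[0, 0, 0], [0, 0, 0]], [[0, 0, 0], [0, 0, 0]]]'

```text
t: 91.72
tcp_pos: [0.5006, 0.0296, 0.3861]
orientation: [[0.0, 1.0, -0.0], [1.0, -0.0, -0.001], [-0.001, -0.0, -1.0]]
wrist_force: [0.1, -0.0, -0.1]
grip_width: 0.0513
```

```bash
python3 wt.py w14
python3 - <<'E'
from h import *
im,c=shot('scene','sc14');cv2.imwrite('pics/sc14.png',cv2.resize(im[110:320,130:400,::-1],None,fx=2.8,fy=2.8,interpolation=2))
E
```

```text
91.775 [0.5007 0.0293 0.3862]
[243.7  14.9] [230, 0, 29, 31, 704] D 0.0378 mid-height [0.4881 0.2015 0.0138] centroid [0.4883 0.2017 0.0138]
[315.5  24. ] [301, 9, 30, 31, 696] D 0.0396 mid-height [0.584  0.1909 0.0138] centroid [0.5838 0.191  0.0138]
[273.6  76.9] [255, 58, 38, 39, 1163] D 0.0515 mid-height [0.5286 0.1224 0.0186] centroid [0.5288 0.1222 0.0186]
```

View pics/w14.png

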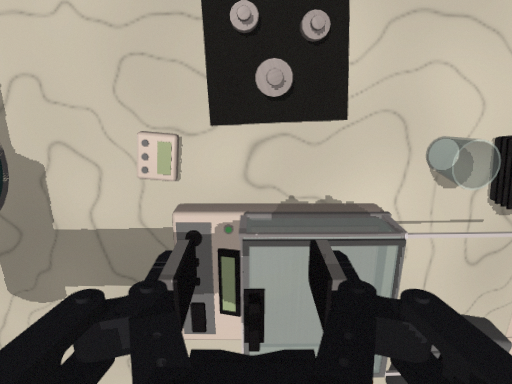

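View pics/sc14.png

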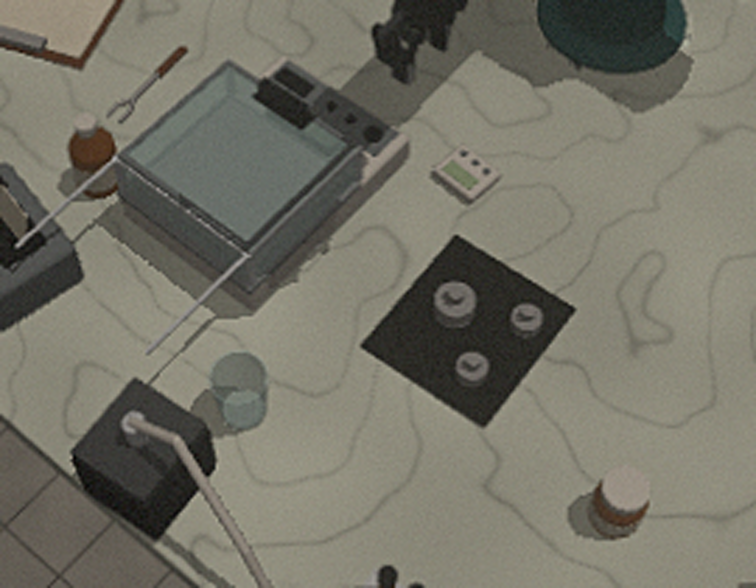

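The door is shut with its grip at the front edge. All three weights stand upright on the mat, the bystanders have not moved, and the arm touches nothing.

```bash
python3 -c "
from bench import env
print(env.job_done())"
```

```text
the job is handed in; nothing more can be done
None
```

I finished the balance check and handed it in after about 92 s on the robot's clock, inside the 210 s limit. No verdict was reported.

**What I did:**
- I slid the door shut until I felt its stop and pressed ZERO fully down (9 N) with the pan empty.
- I opened the door and stood the three weights present (the 500 g and both 200 g) on the pan. Each was lowered until the force reading showed contact before I let go.
- I shut the door and pressed PRINT fully down (10.6 N). I then put the weights back on the mat and shut the door again, to the same stop position.

**Final checks:**
- The wrist and scene pictures show the door shut.
- The weights stand upright on the mat at about (0.488, 0.201), (0.584, 0.191) and (0.529, 0.122) m, well inside its edges.
- The other things on the bench look unmoved, and the gripper is clear of everything at 0.386 m height.
- No check failed. One image match for the last weight on the pan was weak (0.75, about 2.5 mm from where I had put it), but the grasp went normally. I saw no weight knocked aside.

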